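# Change over the charging base in the relief hall

## Task

The handlamp parked on the charging base is ready: lift it off by its handle and set it down gently, upright, on the middle of the black mat beside the base. Then fit every loose battery cell into a bay of the base, its flat end against the spring and its brass nub tucked under the retaining lip, lying fully down. When all the cells are in, push the base's toggle lever right over to the spring side to switch it on, and leave the other goods on the table alone.

Things in the scene. Friction and masses are not known exactly. Their poses are not given: they have to be found in the camera images.
- charger: Fixed grey charging base, 185 (x) by 342 mm (y), deck 30 mm above the table. Origin under it on the table; x runs along the cells from the retaining lip to the springs, y along the row of bays, z up. Bays at y -121, -57, +7, +71 mm, lever at y +142. A front rail (x -81 to -67) and the spring housing (x 64 to 92), tops 96 mm above the table, carry the parked lamp at the start.
- lamp_mid (a point): Middle of the body of the handlamp (loose, 0.6 kg or so): grey box 165 mm (its x) by 105 (y) by 85 (z, up), with a round black lamp head of 80 mm diameter standing 20 mm out of its +x end and a black carrying handle on top. This point is half-way up the box, 42.5 mm above its underside.
- lamp_handle (a point): Middle of the handlamp's handle bar, 125 mm above the lamp's underside: bar 16 mm wide (lamp's y), 16 mm high, 104 mm long along the lamp's x, with 32 mm of free space beneath it between two posts at x = +/-45 mm. Axes as lamp_mid.
- mat: Fixed black rubber mat on the table beside the charging base, 240 mm (x) by 200 mm (y), 3 mm thick; origin at the middle of its underside. The lamp belongs on its middle. It may lie left or right of the base; the loose cells lie at the start on a 3 mm thick cardboard sheet on the other side.
- lever (a joint): The charger's toggle lever (switch): 0 = off, leaning 0.5 rad to the charger's -x; 1.0 = fully on, leaning 0.5 rad to its +x. Stays where it is left; about 1.5 N at the ball moves it.
- lever_tip (a point): Centre of the black ball, 22 mm across, at the end of the toggle lever. It swings in the charger's x-z plane at 50 mm from the pivot, which is at x = -10, y = 142, z = 40 mm of the charger.
- bay0 (a point): Bay 0: where the middle of a seated cell's 90 mm body lies, on its axis, 56 mm above the table, 26 above the deck. Axes as the charger's. From this point, in every bay: spring plate 30 mm wide, z -24 to +36 mm, its face at x +40 when free (2.4 N), +45 with a cell seated (3.9 N), stop at +60 (8.4 N).
- bay1 (a point): Bay 1: where the middle of a seated cell's 90 mm body lies, on its axis, 56 mm above the table, 26 above the deck. Axes as the charger's. From this point, in every bay: wall at x -63 to -51, top at z +13.5; on it, facing the spring, the retaining lip, x -51 to -47, z +9.5 to +13.5.
- bay2 (a point): Bay 2: where the middle of a seated cell's 90 mm body lies, on its axis, 56 mm above the table, 26 above the deck. Axes as the charger's. From this point, in every bay: the cell rests in two V-blocks at x -32 and +32 (12 mm long, walls at 45 degrees rising outwards to y +/-22); between them the bay is open down to the deck.
- bay3 (a point): Bay 3: where the middle of a seated cell's 90 mm body lies, on its axis, 56 mm above the table, 26 above the deck. Axes as the charger's. Spring force grows by 0.3 N per mm. Neighbouring bays are 64 mm apart.
- cell0_mid (a point): Loose battery cell 0 (may be absent): white cylinder, 32 mm diameter, 90 mm long; brass nub (14 mm across, 6 more long) on one end, the flat end a black cap 32 mm square, 6 thick; 0.16 kg. Point: middle of the body on its axis; x runs from nub to flat end. Held level it clears the lip with its axis 30 mm above the bay's point; the nub passes the lip when pushed 5 mm or more towards the spring.
- cell0_tip (a point): Middle of the nub's end face of cell 0, 51 mm from cell0_mid. Seated: nub against the wall beneath the lip, flat end on the spring plate.
- cell1_mid (a point): Loose battery cell 1 (may be absent): white cylinder, 32 mm diameter, 90 mm long; brass nub (14 mm across, 6 more long) on one end, the flat end a black cap 32 mm square, 6 thick; 0.16 kg. Point: middle of the body on its axis; x runs from nub to flat end. Held level it clears the lip with its axis 30 mm above the bay's point; the nub passes the lip when pushed 5 mm or more towards the spring.
- cell1_tip (a point): Middle of the nub's end face of cell 1, 51 mm from cell1_mid. Seated: nub against the wall beneath the lip, flat end on the spring plate.
- cell2_mid (a point): Loose battery cell 2 (may be absent): white cylinder, 32 mm diameter, 90 mm long; brass nub (14 mm across, 6 more long) on one end, the flat end a black cap 32 mm square, 6 thick; 0.16 kg. Point: middle of the body on its axis; x runs from nub to flat end. Held level it clears the lip with its axis 30 mm above the bay's point; the nub passes the lip when pushed 5 mm or more towards the spring.
- cell2_tip (a point): Middle of the nub's end face of cell 2, 51 mm from cell2_mid. Seated: nub against the wall beneath the lip, flat end on the spring plate.
- cell3_mid (a point): Loose battery cell 3 (may be absent): white cylinder, 32 mm diameter, 90 mm long; brass nub (14 mm across, 6 more long) on one end, the flat end a black cap 32 mm square, 6 thick; 0.16 kg. Point: middle of the body on its axis; x runs from nub to flat end. Held level it clears the lip with its axis 30 mm above the bay's point; the nub passes the lip when pushed 5 mm or more towards the spring.
- cell3_tip (a point): Middle of the nub's end face of cell 3, 51 mm from cell3_mid. Seated: nub against the wall beneath the lip, flat end on the spring plate.
- syrup0: Bystander, to be left alone: amber bottle, 54 mm across, 130 mm high (x, y, z where a box); origin at the middle of its underside.
- syrup1: Bystander, to be left alone: amber bottle, 54 mm across, 130 mm high (x, y, z where a box); origin at the middle of its underside.
- jar: Bystander, to be left alone: white jar, 68 mm across, 85 mm high (x, y, z where a box); origin at the middle of its underside.
- carton0: Bystander, to be left alone: blue box 60 x 110 x 100 mm (x, y, z where a box); origin at the middle of its underside.
- soap0: Bystander, to be left alone: yellow soap box 60 x 90 x 32 mm (x, y, z where a box); origin at the middle of its underside.
- soap1: Bystander, to be left alone: pale soap box 60 x 90 x 32 mm (x, y, z where a box); origin at the middle of its underside.
Mind the look-alikes: they are no part of the job. What is shaped like the part that bears cell2_mid but brown or turquoise is not meant.

How it is judged:
By the outcome, as a careful person would: the job done as asked, in the order asked, and still so for the second after the job is handed in, with the robot touching nothing.
Of cell0, cell1, cell2, cell3 only 3 to 4 are there at a start; the rules pass over those that are not, and their reading is None.
At some moment in a run one of cell0, cell1, cell2, cell3 may be knocked a few centimetres aside while the robot is not near it.
It also fails if it takes over 208 s, if anything falls off the work surface, if the arm or the gripper's body presses on something with over 40 N, if the wrist force passes 120 N, or if a joint passes its speed limit or range.

## Robot

A 6-joint arm with a two-finger parallel gripper is mounted at the origin on the work surface. World frame = base frame: x ahead of the robot, y to its left, z up, the work surface at z = 0. Lengths are in mm, angles in rad, forces in N, time in s.
With the tool pointing down it reaches from about 350 to 850 mm from the base axis. Payload 8.1 kg.
Tool frame: the origin (TCP) lies at the very end of the fingers, on their centre line; the grasp point (between the pads) lies 19 mm behind it; z points along the fingers, y is the direction in which the jaws open and shut (so a half turn about z gives the same grasp; the last joint's range is limited). The gripper opens to 85 mm and grips with 20 to 120 N. Pads are 22 mm wide; open, the fingers measure 114 mm over their backs; the gripper's body (76 mm by 85 mm) begins 54 mm behind the grasp point. The pads swing forward as they close: fully open they stand 13 mm farther back than shut.
Start: joints at [-1.425, 0.13, 1.488, -0, 1.523, -0.085], TCP at [137.274, -584.09, 231.292] pointing down, gripper open.
Joint ranges: [-2.96, 2.96], [-0.89, 2.26], [0.02, 2.5], [-1.34, 4.48], [0, 2.73], [-2.66, 2.66]. Speed limits (rad/s): [2.39, 2.39, 2.79, 3.14, 3.14, 3.14].

## Interface

Orientations are given as a unit quaternion [w, x, y, z].
In Python, from station import * gives the robot as it stands. The module is installed in compiled form; this text tells all that it offers.
- The arm moves only by the tool arm_command, never from a script. Its argument "targets" is text: rows parted by semicolons, each of 7 numbers parted by spaces: the opening, from 0 (shut) to 1 (fully open), then the shift along the world's x, y, z in mm, then the turn, a rotation vector about the world's x, y, z in degrees. A call has 1 to 8 rows; each row is the pose to reach, as a shift and turn from the pose commanded when the call began; what a row does not reach only later rows make up. A row lasts 1/12 s, in which the tool goes at most 41.7 mm and 7.16 degrees, less where a joint would pass 70% of its speed; a pose out of reach is approached as far as the arm can. A call with a gripper value outside its range is refused whole. The fingers move at their own pace and stop on an object; "grip_force" is the grip in N (left out, the last holds). Time passes only in rows, so rows that repeat a pose let the fingers close. It gives the time, the measured TCP pose, the force and the opening at its end, in the units of the state.
- read_state(): the state, without advancing time (a new reading comes with each control period).
- camera(name): name is "scene" or "side" or "wrist"; returns the picture (420x560x3 uint8, red, green, blue); there is no depth.
- camera_info(name): a dict with "fx", "fy", "cx", "cy" (pixels), "R" (3x3) and "t" (3): a world point X has camera coordinates R X + t. Camera axes: x right, y down, z forward; pixel columns grow to the right and rows downward; lengths in mm; the calibration is good to about 2 mm. A picture is of the moment at which its call begins: read the wrist's pose just before it. camera_info takes no time and is no camera call; for the wrist camera it gives the pose at the moment of the call.
- hand_in(): hands the job in, once; it reports no verdict.
The state is a dict: "clock": time; "qpos": joint angles; "joint_vel": joint speeds; "effort": joint torques, N m; "ee_pos": TCP position; "eef_rot": TCP orientation; "force": force on the tool from outside, world axes, zero at the start; "moment": the same for the moment, N m; "opening": finger opening in mm.
Only numpy, scipy, OpenCV 4.12 (cv2) and the standard library are available. Lean on these libraries where they do the work, as an engineer would, in place of code of your own. Each camera call takes 0.05 s, during which the arm holds its last target.

## Working session

There is one attempt and no reset: what is moved stays moved. The work goes in short steps, Python scripts to look and compute and a tool call to move; the robot and the scene stay as the last step left them, time stands still between calls to the robot, and variables do not carry over. Pictures are saved under pics/ and viewed, and the job is handed in when it is done.

Besides the shell and the picture viewer there is one more tool, called after "Request:" in YAML: its name, and indented under it one key for each argument. arm_command: Moves the arm, as the interface text tells. Its arguments: {"type":"object","properties":{"targets":{"type":"string"},"grip_force":{"type":"number"}},"required":["targets"]}

```bash
mkdir -p pics; ls
cat > h.py <<'E'
from station import *
import numpy as np, cv2
def snap(n,f):
    im=camera(n); cv2.imwrite('pics/'+f,im[:,:,::-1]); return im
def crop(f,g,x0,y0,x1,y1,s):
    im=cv2.imread('pics/'+f)[y0:y1,x0:x1]
    cv2.imwrite('pics/'+g,cv2.resize(im,None,fx=s,fy=s,interpolation=cv2.INTER_CUBIC))
def ray(ci,u,v):
    R=np.array(ci['R']);t=np.array(ci['t'])
    d=R.T@np.array([(u-ci['cx'])/ci['fx'],(v-ci['cy'])/ci['fy'],1]); c=-R.T@t
    return c,d
def atz(ci,u,v,z):
    c,d=ray(ci,u,v); return c+d*(z-c[2])/d[2]
def proj(ci,X):
    p=np.array(ci['R'])@np.array(X,float)+np.array(ci['t']); return np.array([ci['fx']*p[0]/p[2]+ci['cx'],ci['fy']*p[1]/p[2]+ci['cy']])
E
python3 - <<'E'
from h import *
for n in ['scene','side','wrist']:
    ci=camera_info(n); snap(n,n+'0.png'); print(n,ci['fx'],ci['cx'],ci['cy'],ray(ci,280,210))
print(read_state())
E
```

```text
pics
scene 467.30564089721713 273.1793091313335 205.05991652714317 (array([1325.1812211 , -319.595731  , 1304.85835528]), array([-0.54614959,  0.23745173, -0.80353101]))
side 471.2918554035646 273.97873943050547 201.34523843653008 (array([   6.5541739 , 1112.64256945, 1079.87474054]), array([ 0.3082088 , -0.71411875, -0.62892147]))
wrist 302.63546983608506 281.75375195584525 210.18604151297407 (array([ 203.26621016, -567.60734723,  372.97117993]), array([-0.26102502, -0.05362255, -0.96385918]))
{'clock': 0.15, 'qpos': array([-1.42541895e+00,  1.30980438e-01,  1.48906684e+00, -1.17704850e-05,
        1.52299414e+00, -8.54190373e-02]), 'joint_vel': array([-0.00190324, -0.0029077 , -0.00410028, -0.00056252,  0.00182339,
       -0.00062858]), 'effort': array([-3.08495482e-04, -5.70067120e+01, -5.01158130e+01, -3.25031460e-04,
        9.62157268e-03,  7.39878396e-05]), 'ee_pos': array([ 137.19483306, -583.65655284,  230.46902844]), 'eef_rot': array([-7.23876725e-04,  9.93348719e-01,  1.15142511e-01, -2.75886848e-05]), 'force': array([ 0.58609866, -0.04456855, -0.41067905]), 'moment': array([-0.00944245,  0.04413447,  0.02873781]), 'opening': 85.71978498702939}
```

View pics/scene0.png

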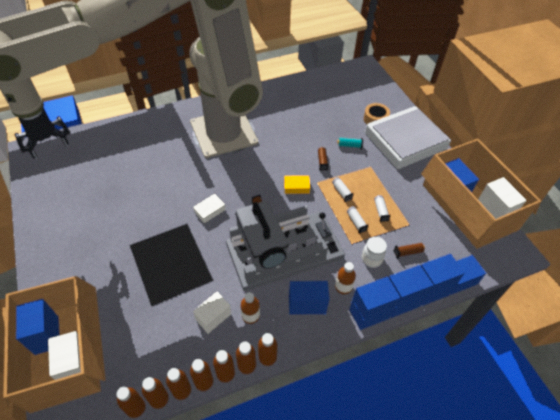

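View pics/side0.png

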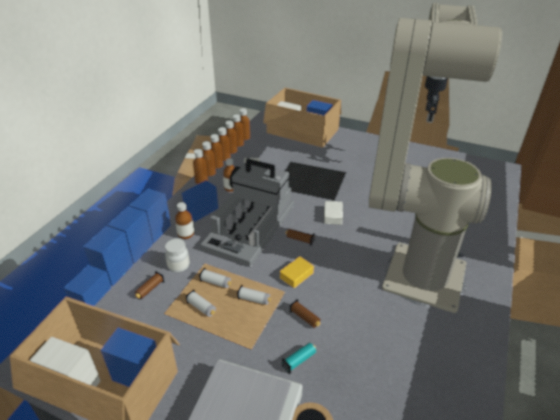

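View pics/wrist0.png

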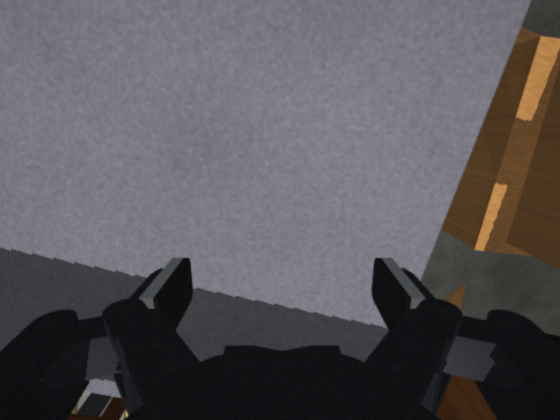

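The scene view shows the base with the lamp at about (275,245), the mat at about (171,264), and three white cells on the cardboard at about (343,189), (357,219) and (382,208). Brown and turquoise decoys lie around. I'll zoom in.

Run:
```python
from h import *
crop('scene0.png','s0a.png',120,170,420,340,2.66)
crop('side0.png','d0a.png',150,130,360,330,3)
crop('scene0.png','s0b.png',310,160,420,250,7)
```

```text
(no output)
```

View pics/s0a.png

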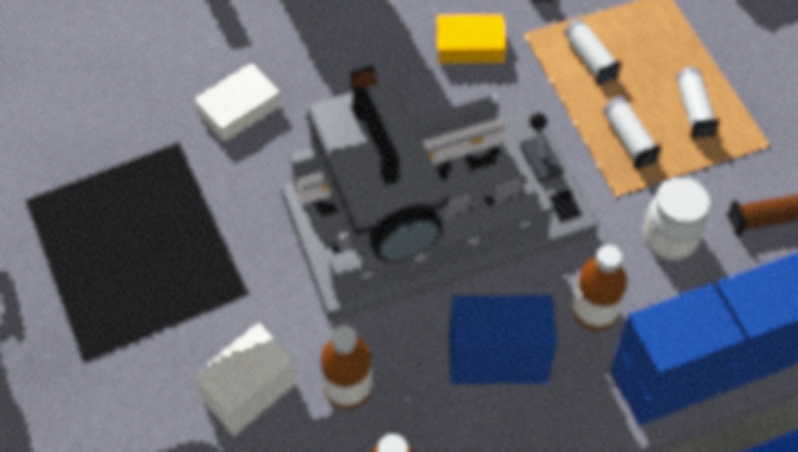

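View pics/d0a.png

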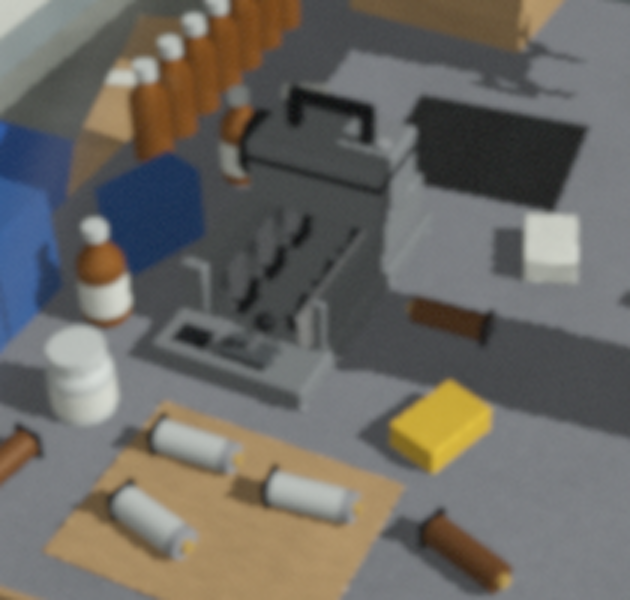

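View pics/s0b.png

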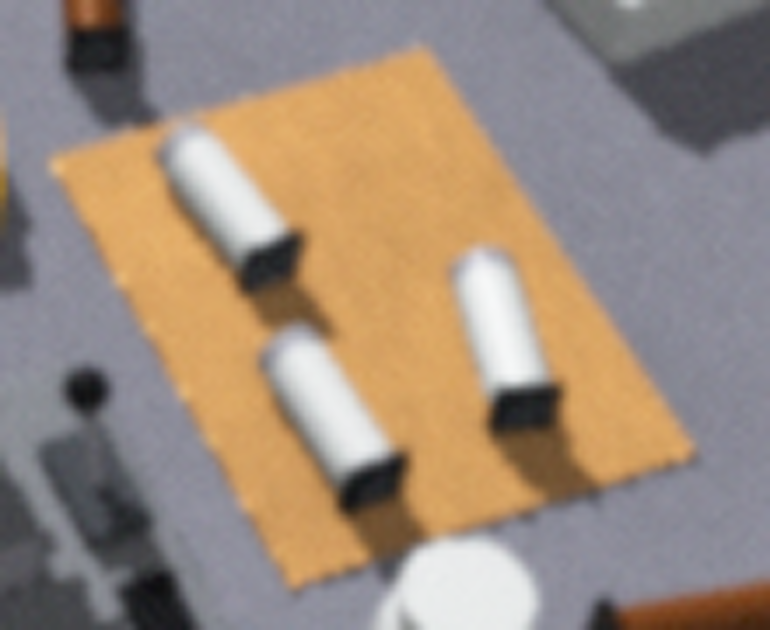

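```bash
cat >> h.py <<'E'
def ch(p,q,yaw,X):
    X=np.atleast_2d(X).astype(float);c,s=np.cos(yaw),np.sin(yaw)
    return np.c_[p+c*X[:,0]-s*X[:,1],q+s*X[:,0]+c*X[:,1],X[:,2]]
def box(x0,x1,y0,y1,z0,z1):
    P=[(x,y,z) for x in(x0,x1) for y in(y0,y1) for z in(z0,z1)]
    return [(P[i],P[j]) for i in range(8) for j in range(i) if sum(a!=b for a,b in zip(P[i],P[j]))==1]
def wire(im,ci,pose,edges,col,s,x0,y0):
    for a,b in edges:
        A,B=[(proj(ci,w)-[x0,y0])*s for w in ch(*pose,[a,b])]
        cv2.line(im,tuple(int(round(v)) for v in A),tuple(int(round(v)) for v in B),col,1,cv2.LINE_AA)
E
python3 - <<'E'
from h import *
ci=camera_info('scene')
s=lambda u,v:(u/2.66+120,v/2.66+170)
m=[atz(ci,*s(*p),3)for p in[(28,200),(180,145),(245,295),(85,360)]]
m=np.array(m);print(m.round(1),m.mean(0)); print([np.linalg.norm(m[i]-m[(i+1)%4]).round(1) for i in range(4)])
d=m[2]+m[3]-m[0]-m[1];print('yaw',np.degrees(np.arctan2(d[1],d[0])))
b=lambda u,v:(u/7+310,v/7+160)
for n,a,c in [('A',(186,140),(270,262)),('B',(290,340),(372,480)),('C',(483,260),(525,405))]:
    A=atz(ci,*b(*a),19);C=atz(ci,*b(*c),19);print(n,A.round(),C.round(),np.linalg.norm(A-C).round(1),np.degrees(np.arctan2(*(C-A)[1::-1])))
k=[atz(ci,*b(*a),3) for a in[(55,165),(425,48),(692,452),(295,585)]];print(np.round(k))
# charger bottom far corner, left near..., 
for p,z in [((333,310),0),((595,225),30),((285,185),30),((590,240),0)]: print(p,atz(ci,*s(*p),z).round())
E
```

```text
[[ 397.4 -444.7    3. ]
 [ 384.8 -249.1    3. ]
 [ 618.8 -234.3    3. ]
 [ 632.3 -426.2    3. ]] [ 508.34150875 -338.55195223    3.        ]
[np.float64(196.1), np.float64(234.6), np.float64(192.4), np.float64(235.6)]
yaw 4.068891767005552
A [400. 301.  19.] [487. 305.  19.] 87.1 2.6550689103573952
B [534. 292.  19.] [622. 290.  19.] 88.4 -1.1156479466789853
C [524. 405.  19.] [610. 380.  19.] 89.5 -16.19399459594702
[[379. 238.   3.]
 [376. 456.   3.]
 [655. 451.   3.]
 [653. 236.   3.]]
(333, 310) [ 673. -144.    0.]
(595, 225) [695. 180.  30.]
(285, 185) [ 508. -147.   30.]
(590, 240) [696. 177.   0.]
```

```bash
cat > ov.py <<'E'
from h import *
import sys
def ov(pose,lamp,tag,mat=(508.3,-338.6,np.radians(4))):
    C=box(-92.5,92.5,-171,171,0,30)+box(64,92,-150,100,96,96)
    for y in(-121,-57,7,71): C+=[((-40,y,56),(40,y,56))]
    C+=[((-10,142,40),(-10-50*np.sin(.5),142,40+50*np.cos(.5)))]
    L=box(-82.5,82.5,-52.5,52.5,96,181)+box(-52,52,-8,8,213,229)
    for n,x0,y0,x1,y1,s in [('scene',120,170,420,340,2.66),('side',150,130,360,330,3)]:
        ci=camera_info(n); im=cv2.imread('pics/%s0.png'%n)[y0:y1,x0:x1]; im=cv2.resize(im,None,fx=s,fy=s)
        im=cv2.convertScaleAbs(im,alpha=1.5,beta=20)
        wire(im,ci,pose,C,(0,255,0),s,x0,y0); wire(im,ci,lamp,L,(0,0,255),s,x0,y0); wire(im,ci,mat,box(-120,120,-100,100,3,3),(255,255,0),s,x0,y0)
        cv2.imwrite('pics/ov_%s_%s.png'%(n,tag),im)
if __name__=='__main__':
    a=list(map(float,sys.argv[2:])); ov((a[0],a[1],np.radians(a[2])),(a[3],a[4],np.radians(a[5])),sys.argv[1])
E
python3 ov.py a 595 20 4 595 -40 4
```

```text
(no output)
```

View pics/ov_scene_a.png

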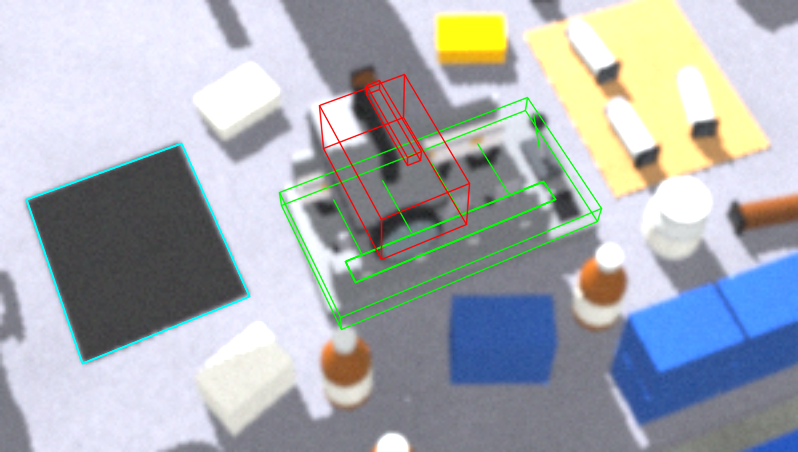

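View pics/ov_side_a.png

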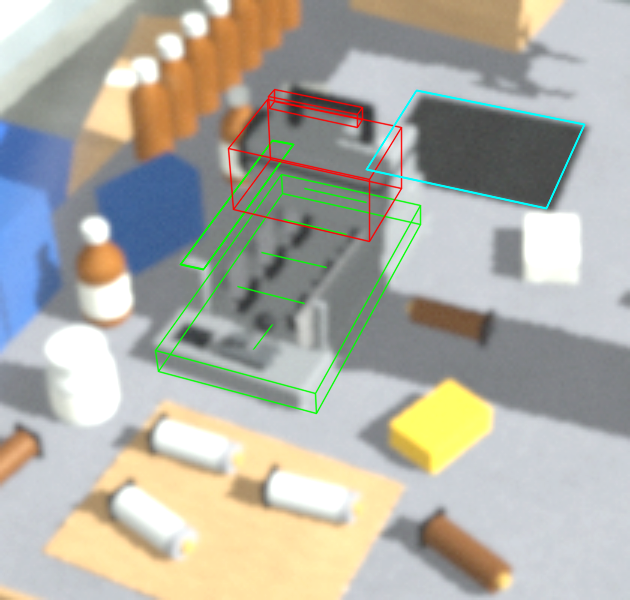

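Run:
```python
from h import *
for f,g,b,s in [('scene0.png','z1.png',(220,180,350,290),6),('side0.png','z2.png',(190,150,300,270),5)]:
    im=cv2.imread('pics/'+f)[b[1]:b[3],b[0]:b[2]]
    im=cv2.convertScaleAbs(cv2.resize(im,None,fx=s,fy=s,interpolation=cv2.INTER_CUBIC),alpha=2,beta=0); cv2.imwrite('pics/'+g,im)
```

```text
(no output)
```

View pics/z1.png

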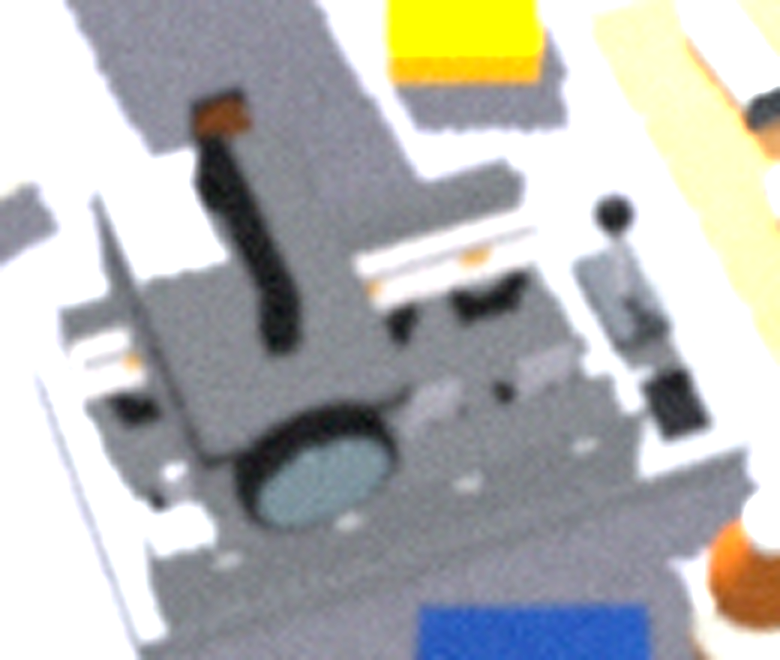

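View pics/z2.png

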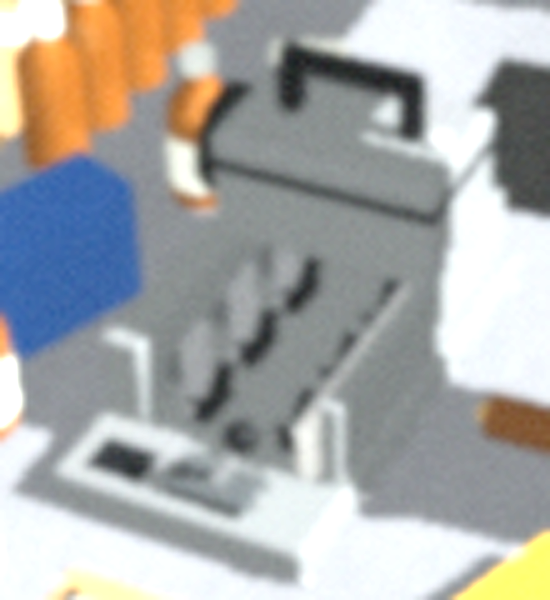

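Run:
```python
from h import *
from scipy.optimize import least_squares
S=camera_info('scene');D=camera_info('side')
z1=lambda u,v:np.array([u/6+220,v/6+180]); z2=lambda u,v:np.array([u/5+190,v/5+150])
C=[(S,(92.5,-171,30),z1(152,640)),(S,(92.5,171,30),z1(748,450)),(S,(-34,142,83.9),z1(613,214)),
(D,(-92.5,171,30),z2(298,555)),(D,(92.5,171,30),z2(58,468)),(D,(-92.5,171,0),z2(302,582)),(D,(-34,142,83.9),z2(240,433))]
f=lambda p:np.concatenate([proj(c,ch(*p,X)[0])-q for c,X,q in C])
r=least_squares(f,[595,20,0.03],loss='soft_l1');print(r.x,np.degrees(r.x[2]));print(f(r.x).reshape(-1,2).round(1))
L=[(S,(82.5,-52.5,181),z1(205,465)),(S,(-82.5,-52.5,181),z1(97,195)),(S,(-52,0,229),z1(212,140)),
(D,(52,0,229),z2(285,42)),(D,(-52,0,229),z2(418,75)),(D,(-82.5,52.5,181),z2(437,218)),(D,(82.5,52.5,181),z2(213,160))]
f=lambda p:np.concatenate([proj(c,ch(*p,X)[0])-q for c,X,q in L])
r=least_squares(f,[595,-40,0.03],loss='soft_l1');print(r.x,np.degrees(r.x[2]));print(f(r.x).reshape(-1,2).round(1))
```

```text
[ 5.96279477e+02  1.66022472e+01 -1.04612136e-02] -0.5993833868611098
[[-2.4  0.4]
 [ 0.3 -2.1]
 [-0.4 -0.3]
 [ 0.5 -0.5]
 [-2.2 -0.1]
 [-0.   0.9]
 [-0.9  0.1]]
[ 5.88450658e+02 -5.77039473e+01  3.16810341e-02] 1.815189543132478
[[ 0.9 -5.3]
 [-1.6 -3.9]
 [-1.1 -2.4]
 [-2.2 -0.1]
 [ 0.  -0.1]
 [-1.2 -5.9]
 [-2.3 -5.5]]
```

```bash
python3 - <<'E'
from h import *
from scipy.optimize import least_squares
S=camera_info('scene');D=camera_info('side')
z1=lambda u,v:np.array([u/6+220,v/6+180]); z2=lambda u,v:np.array([u/5+190,v/5+150])
L=lambda h:[(S,(82.5,-52.5,h),z1(205,465)),(S,(-82.5,-52.5,h),z1(97,195)),(S,(-52,0,229),z1(212,140)),
(D,(52,0,229),z2(285,42)),(D,(-52,0,229),z2(418,75)),(D,(-82.5,52.5,h),z2(437,218)),(D,(82.5,52.5,h),z2(213,160))]
f=lambda p:np.concatenate([proj(c,ch(*p[:3],X)[0])-q for c,X,q in L(p[3])])
r=least_squares(f,[595,-40,0.03,170],loss='soft_l1');print(r.x,np.degrees(r.x[2]));print(f(r.x).reshape(-1,2).round(1))
E
python3 ov.py b 595.5 16 -0.6 588 -58 1
```

```text
[ 5.87204143e+02 -5.83895601e+01  7.16368332e-03  1.56253727e+02] 0.4104488201893917
[[-0.1 -1.2]
 [-1.   0.3]
 [-1.1 -2.8]
 [-1.6 -0.3]
 [ 0.3  0.1]
 [-1.4  0.4]
 [-1.5  0.1]]
```

View pics/ov_scene_b.png

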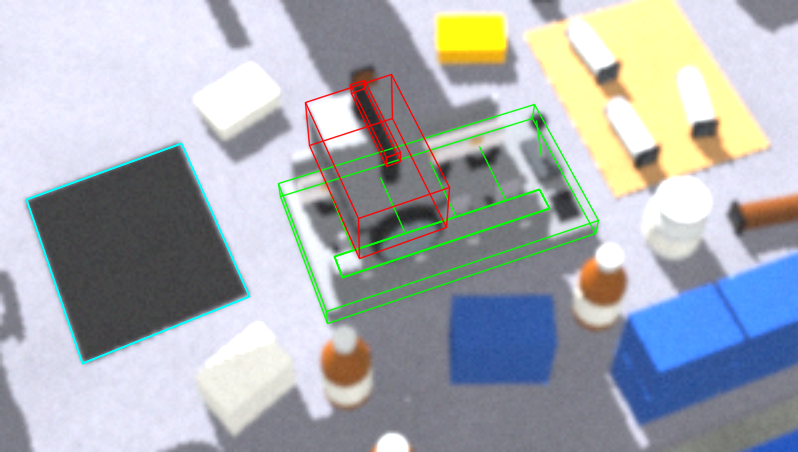

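View pics/ov_side_b.png

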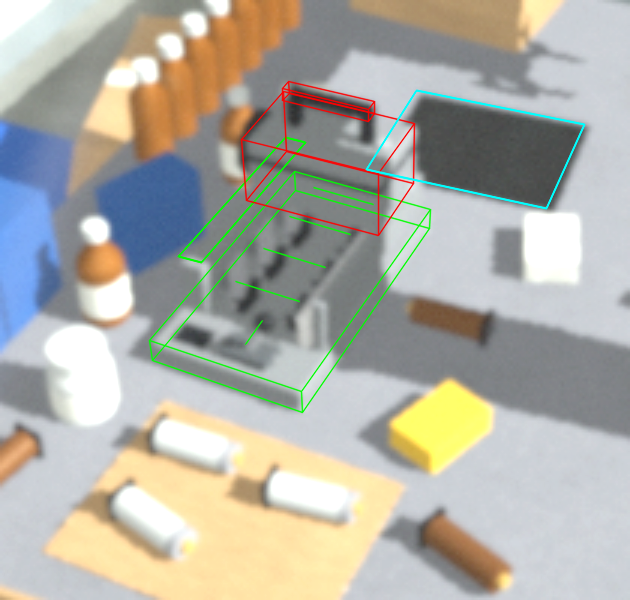

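Request:
arm_command:
  targets: "1 30 36 40 0 0 -6; 1 60 72 80 0 0 -12; 1 90 104 110 0 0 -12; 1 120 140 110 0 0 -12; 1 150 175 110 0 0 -12; 1 176 206 110 0 0 -12; 1 202 236 110 0 0 -12; 1 228 266 110 0 0 -12"

```text
clock: 0.82
ee_pos: [334.4, -353.4, 340.2]
eef_rot: [0.0, 1.0, 0.01, 0.0]
force: [0.5, -0.4, -0.1]
opening: 85.3
```

Request:
arm_command:
  targets: "1 26 31 0 0 0 0; 1 52 62 0 0 0 0; 1 78 93 0 0 0 0; 1 104 124 0 0 0 0; 1 130 155 0 0 0 0; 1 156 186 0 0 0 0; 1 172 206 0 0 0 0; 1 180 215 0 0 0 0"

```text
clock: 1.48
ee_pos: [514.9, -136.7, 339.1]
eef_rot: [-0.001, 1.0, 0.012, -0.0]
force: [-0.2, -0.8, 1.0]
opening: 85.5
```

```bash
cat > st.py <<'E'
from h import *
from scipy.spatial.transform import Rotation as Ro
def st():
    s=read_state(); q=s['eef_rot']; R=Ro.from_quat([q[1],q[2],q[3],q[0]]).as_matrix()
    y=R[:,1]; ya=np.degrees(np.arctan2(y[1],y[0])); tilt=np.degrees(np.arccos(-R[2,2]))
    print('t',round(s['clock'],2),'p',s['ee_pos'].round(1),'jaw',round(ya,1),'tilt',round(tilt,2),'op',round(s['opening'],1),'F',s['force'].round(1),'q',s['qpos'].round(2)); return s
if __name__=='__main__': st()
E
python3 - <<'E'
from st import *
st(); ci=camera_info('wrist'); snap('wrist','w1.png'); print(proj(ci,(588,-58,221)))
E
```

```text
t 1.48 p [ 514.9 -136.7  339.1] jaw -88.6 tilt 0.07 op 85.5 F [-0.2 -0.8  1. ] q [-0.36 -0.07  1.5   0.    1.71  1.19]
[189.56605961 117.20696092]
```

View pics/w1.png

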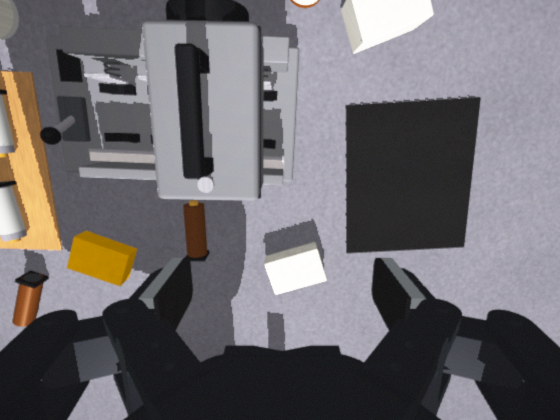

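Run:
```python
from h import *
ci=camera_info('wrist')
crop('w1.png','w1a.png',30,20,310,210,2.8)
for a in[(188,44),(198,177)]: print(atz(ci,*a,229).round(1))
m=np.array([atz(ci,*a,3) for a in[(346,104),(480,97),(464,247),(346,252)]]);print(m.round(1),m.mean(0))
```

```text
[640.8 -62.  229. ]
[540.1 -64.6 229. ]
[[ 617.5 -228.8    3. ]
 [ 632.3 -426.9    3. ]
 [ 393.5 -447.7    3. ]
 [ 379.1 -248.4    3. ]] [ 505.61109156 -337.93653339    3.        ]
```

View pics/w1a.png

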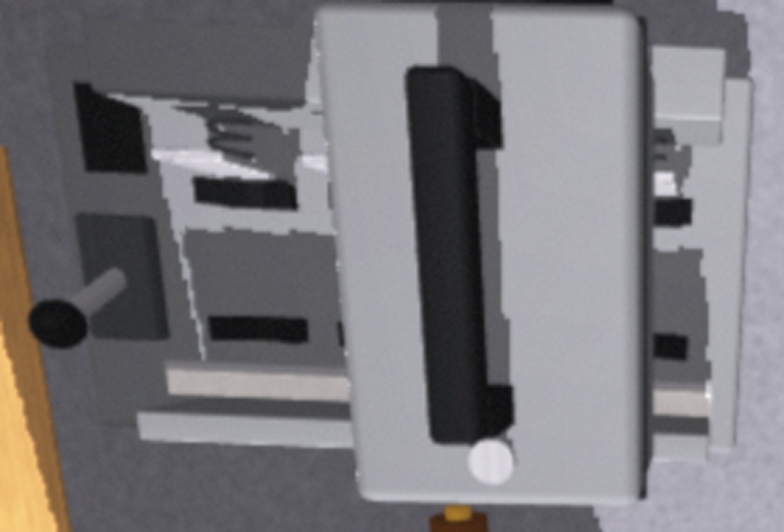

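Run:
```python
from h import *
ci=camera_info('wrist')
a=atz(ci,185.7,44.3,229);b=atz(ci,193.2,177.5,229);print(a,b,(a+b)/2,np.degrees(np.arctan2(*(a-b)[1::-1])))
```

```text
[640.58635884 -60.21748842 229.        ] [539.59471216 -60.53083376 229.        ] [590.0905355  -60.37416109 229.        ] 0.17777022805012835
```

Request:
arm_command:
  targets: "1 0 0 0 0 0 0; 1 0 0 0 0 0 0"

```text
clock: 1.7
ee_pos: [513.0, -140.7, 339.5]
eef_rot: [0.0, 1.0, 0.011, -0.0]
force: [-0.6, -0.8, 0.3]
opening: 85.8
```

Request:
arm_command:
  targets: "1 25 26 0 0 0 -1; 1 50 52 -10 0 0 -1; 1 70 73 -40 0 0 -1; 1 77 80 -70 0 0 -1; 1 77 80 -100 0 0 -1; 1 77 80 -125 0 0 -1; 1 77 80 -137 0 0 -1; 1 77 80 -137 0 0 -1"

```text
clock: 2.37
ee_pos: [588.0, -61.1, 198.9]
eef_rot: [-0.0, 1.0, 0.001, -0.003]
force: [-0.2, 0.7, -0.7]
opening: 85.3
```

Run:
```python
from st import *
st(); snap('wrist','w2.png');snap('side','d2.png'); crop('d2.png','d2a.png',150,80,350,230,3.5)
```

```text
t 2.37 p [588.  -61.1 198.9] jaw -89.9 tilt 0.37 op 85.3 F [-0.2  0.7 -0.7] q [-0.19  0.13  1.55 -0.    1.47  1.38]
```

View pics/w2.png

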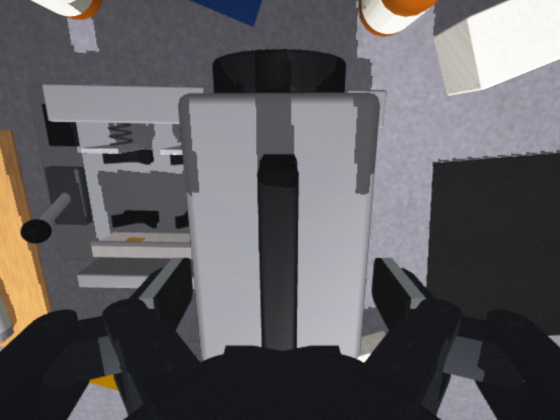

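View pics/d2a.png

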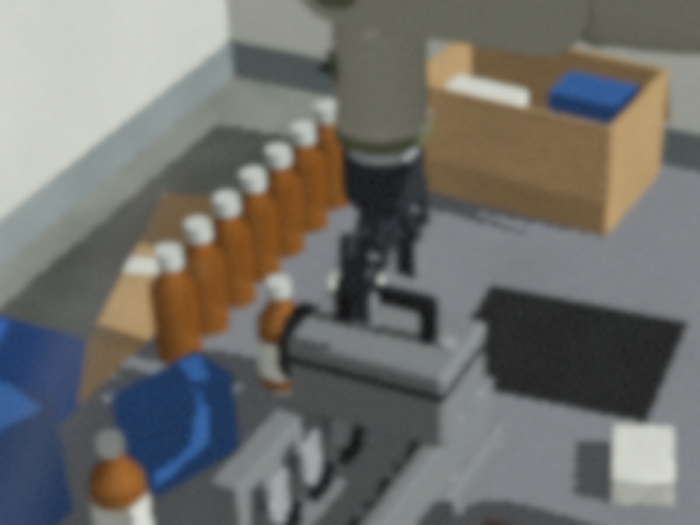

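Request:
arm_command:
  targets: "0 0 0 0 0 0 0; 0 0 0 0 0 0 0; 0 0 0 0 0 0 0; 0 0 0 0 0 0 0; 0 0 0 0 0 0 0; 0 0 0 0 0 0 0; 0 0 0 0 0 0 0; 0 0 0 0 0 0 0"
  grip_force: 70

```text
clock: 3.13
ee_pos: [590.7, -59.7, 203.3]
eef_rot: [-0.0, 1.0, 0.002, 0.0]
force: [-0.9, 1.7, 4.4]
opening: 15.0
```

Request:
arm_command:
  targets: "0 0 0 0 0 0 0; 0 0 0 2 0 0 0; 0 0 0 5 0 0 0; 0 0 0 10 0 0 0; 0 0 0 17 0 0 0; 0 0 0 26 0 0 0; 0 0 0 38 0 0 0; 0 0 0 50 0 0 0"

```text
clock: 3.8
ee_pos: [590.5, -60.0, 254.0]
eef_rot: [0.0, 1.0, 0.002, 0.0]
force: [0.2, 0.3, -6.8]
opening: 15.0
```

Run:
```python
from st import *
st(); snap('side','d3.png'); crop('d3.png','d3a.png',150,80,350,230,3.5)
```

```text
t 3.8 p [590.5 -60.  254. ] jaw -89.8 tilt 0.01 op 15.0 F [ 0.2  0.3 -6.8] q [-0.19  0.1   1.48 -0.    1.56  1.38]
```

View pics/d3a.png

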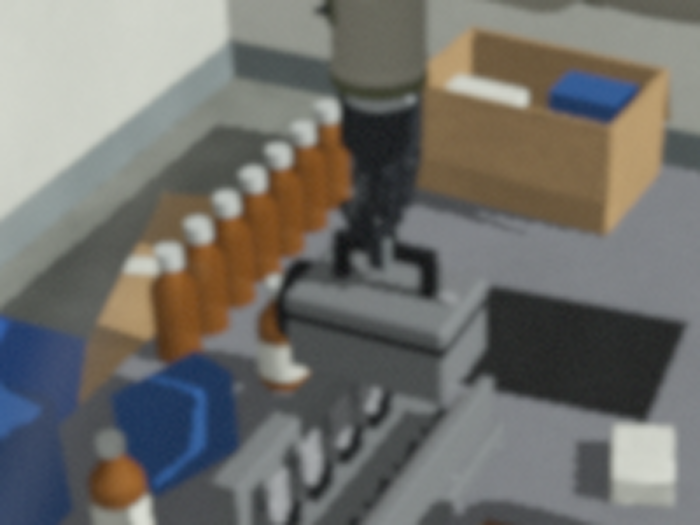

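Request:
arm_command:
  targets: "0 -2 -6 6 0 0 0; 0 -6 -20 10 0 0 1; 0 -13 -42 10 0 0 2; 0 -20 -66 10 0 0 3; 0 -27 -90 10 0 0 4; 0 -34 -114 10 0 0 4; 0 -41 -138 10 0 0 4; 0 -48 -162 10 0 0 4"

```text
clock: 4.52
ee_pos: [541.7, -223.5, 262.9]
eef_rot: [0.0, 0.999, 0.037, -0.0]
force: [0.5, -0.3, -6.9]
opening: 14.8
```

Request:
arm_command:
  targets: "0 -7 -24 0 0 0 0; 0 -14 -48 0 0 0 0; 0 -20 -68 -6 0 0 0; 0 -26 -88 -20 0 0 0; 0 -31 -102 -35 0 0 0; 0 -34 -111 -50 0 0 0; 0 -35 -115 -65 0 0 0; 0 -35 -115 -80 0 0 0"

```text
clock: 5.18
ee_pos: [506.5, -338.7, 182.1]
eef_rot: [0.0, 0.999, 0.036, -0.0]
force: [1.2, 0.3, -6.0]
opening: 14.7
```

Request:
arm_command:
  targets: "0 0 0 0 0 0 0; 0 0 0 0 0 0 0"

```text
clock: 5.35
ee_pos: [506.5, -336.7, 181.7]
eef_rot: [-0.001, 0.999, 0.037, -0.001]
force: [-0.5, -0.2, -6.7]
opening: 14.9
```

Run:
```python
from st import *
st(); snap('side','d4.png'); crop('d4.png','d4a.png',200,80,400,230,3.5);snap('scene','s4.png'); crop('s4.png','s4a.png',110,170,350,330,3.3)
```

```text
t 5.35 p [ 506.5 -336.7  181.7] jaw -85.8 tilt 0.17 op 14.9 F [-0.5 -0.2 -6.7] q [-0.67  0.18  1.52 -0.    1.44  0.83]
```

View pics/d4a.png

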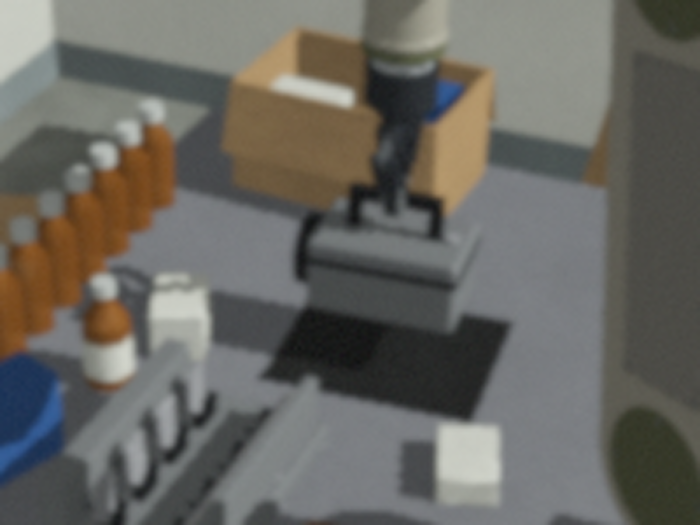

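View pics/s4a.png

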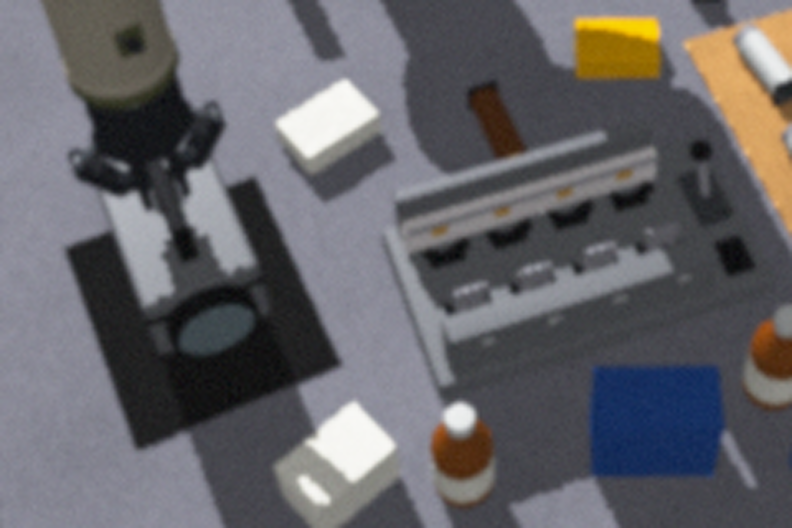

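Request:
arm_command:
  targets: "0 0 -1 -15 0 0 0; 0 0 -1.5 -32 0 0 0; 0 0 -1.5 -46 0 0 0; 0 0 -1.5 -56 0 0 0; 0 0 -1.5 -62 0 0 0; 0 0 -1.5 -65 0 0 0; 0 0 -1.5 -67 0 0 0; 0 0 -1.5 -68 0 0 0"

```text
clock: 6.12
ee_pos: [507.9, -338.7, 115.2]
eef_rot: [0.0, 0.999, 0.037, 0.0]
force: [0.7, -1.2, -6.9]
opening: 14.6
```

Request:
arm_command:
  targets: "0 0 0 0 0 0 0; 0 0 0 -1 0 0 0; 0 0 0 -1.5 0 0 0; 0 0 0 -2 0 0 0; 0 0 0 -2.5 0 0 0; 0 0 0 -2.5 0 0 0"

```text
clock: 6.62
ee_pos: [507.5, -338.5, 112.2]
eef_rot: [0.0, 0.999, 0.037, 0.0]
force: [0.3, -0.5, -6.0]
opening: 14.3
```

Request:
arm_command:
  targets: "0 0 0 -0.5 0 0 0; 0 0 0 -1 0 0 0; 0 0 0 -1.5 0 0 0; 0 0 0 -2 0 0 0; 0 0 0 -2 0 0 0"

```text
clock: 7.03
ee_pos: [507.5, -338.5, 110.4]
eef_rot: [0.0, 0.999, 0.037, 0.0]
force: [-1.3, 1.0, -5.5]
opening: 14.7
```

Request:
arm_command:
  targets: "0 0 0 -0.5 0 0 0; 0 0 0 -1 0 0 0; 0 0 0 -1 0 0 0"

```text
clock: 7.28
ee_pos: [507.7, -338.6, 110.3]
eef_rot: [0.0, 0.999, 0.037, 0.0]
force: [-3.8, 4.0, 4.6]
opening: 14.8
```

Request:
arm_command:
  targets: "0 0 0 -0.5 0 0 0; 0 0 0 -1 0 0 0; 0 0 0 -1 0 0 0"

```text
clock: 7.53
ee_pos: [507.7, -338.7, 110.3]
eef_rot: [0.0, 0.999, 0.037, 0.0]
force: [-7.9, 5.6, 9.1]
opening: 14.7
```

Request:
arm_command:
  targets: "0 0 0 1 0 0 0; 0.5 0 0 1 0 0 0; 0.8 0 0 1 0 0 0; 0.8 0 0 1 0 0 0; 0.8 0 0 1 0 0 0; 0.8 0 0 1 0 0 0; 0.8 0 0 1 0 0 0; 0.8 0 0 1 0 0 0"

```text
clock: 8.2
ee_pos: [507.6, -338.5, 109.2]
eef_rot: [0.0, 0.999, 0.037, 0.0]
force: [-0.5, 0.2, 0.7]
opening: 68.4
```

Request:
arm_command:
  targets: "0.8 0 0 10 0 0 0; 0.8 0 0 30 0 0 0; 0.8 0 0 60 0 0 0; 0.8 0 0 100 0 0 0; 0.8 0 0 140 0 0 0; 0.8 0 0 180 0 0 0; 0.8 0 0 200 0 0 0; 0.8 0 0 200 0 0 0"

```text
clock: 8.87
ee_pos: [509.5, -340.0, 318.1]
eef_rot: [0.004, 0.999, 0.037, 0.005]
force: [0.3, -0.1, 0.0]
opening: 68.2
```

Run:
```python
from st import *
st(); snap('side','d5.png'); snap('scene','s5.png'); snap('wrist','w5.png')
for n,f,x0,y0,x1,y1,s in [('scene','s5.png',110,170,290,310,4),('side','d5.png',250,110,400,230,5)]:
    ci=camera_info(n); im=cv2.convertScaleAbs(cv2.resize(cv2.imread('pics/'+f)[y0:y1,x0:x1],None,fx=s,fy=s),alpha=1.6)
    wire(im,ci,(507.5,-338.5,np.radians(4.1)),box(-82.5,82.5,-52.5,52.5,3,88)+box(-52,52,-8,8,120,136),(0,0,255),s,x0,y0)
    wire(im,ci,(507,-338.3,np.radians(4.2)),box(-120,120,-100,100,3,3),(255,255,0),s,x0,y0)
    cv2.imwrite('pics/ov5_%s.png'%n,im)
```

```text
t 8.87 p [ 509.5 -340.   318.1] jaw -85.8 tilt 0.69 op 68.2 F [ 0.3 -0.1  0. ] q [-0.67  0.13  1.33  0.    1.67  0.82]
```

View pics/ov5_scene.png

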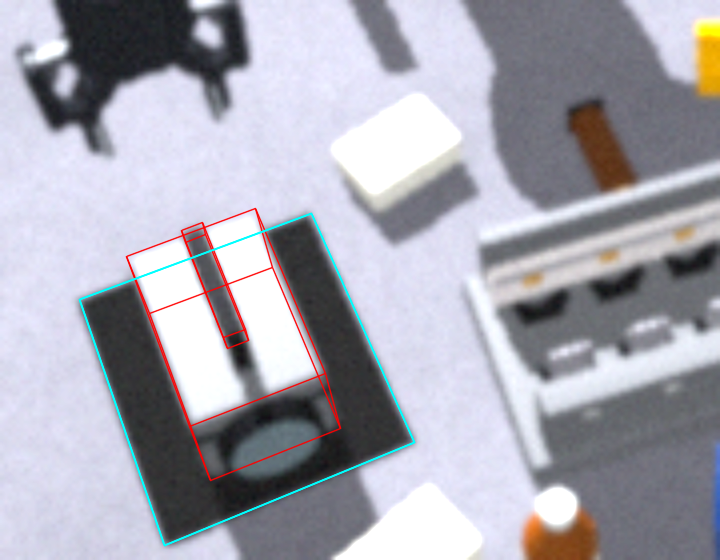

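View pics/ov5_side.png

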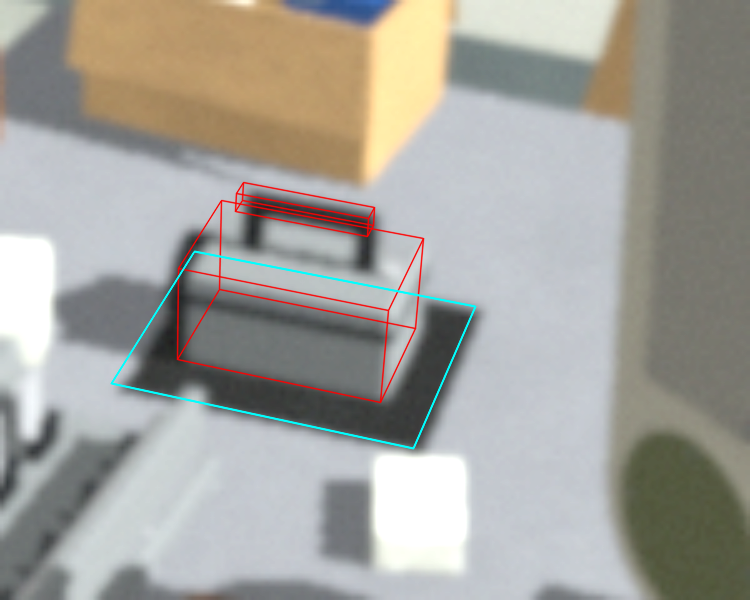

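Request:
arm_command:
  targets: "0.8 4 35 10 0 0 -2; 0.8 8 75 20 0 0 -4; 0.8 14 115 30 0 0 -4; 0.8 19 155 40 0 0 -4; 0.8 24 195 40 0 0 -4; 0.8 29 235 40 0 0 -4; 0.8 34 275 40 0 0 -4; 0.8 38 315 40 0 0 -4"

```text
clock: 9.68
ee_pos: [544.6, -21.4, 346.9]
eef_rot: [-0.0, 1.0, 0.002, -0.002]
force: [0.4, -0.2, 0.4]
opening: 68.7
```

Request:
arm_command:
  targets: "0.8 4 40 0 0 0 0; 0.8 8 80 0 0 0 0; 0.8 12 110 0 0 0 0; 0.8 14 123 0 0 0 0; 0.8 14 123 0 0 0 0; 0.8 14 123 0 0 0 0"

```text
clock: 10.18
ee_pos: [558.9, 99.7, 347.4]
eef_rot: [0.0, 1.0, 0.003, -0.002]
force: [-0.5, 0.0, -0.4]
opening: 68.4
```

Run:
```python
from st import *
st(); ci=camera_info('wrist'); snap('wrist','w6.png'); np.savez('w6.npz',**{k:np.array(v) for k,v in ci.items()})
crop('w6.png','w6a.png',180,20,460,230,2.8)
```

```text
t 10.18 p [558.9  99.7 347.4] jaw -89.7 tilt 0.19 op 68.4 F [-0.5  0.  -0.4] q [ 0.09  0.03  1.39 -0.    1.73  1.65]
```

View pics/w6.png

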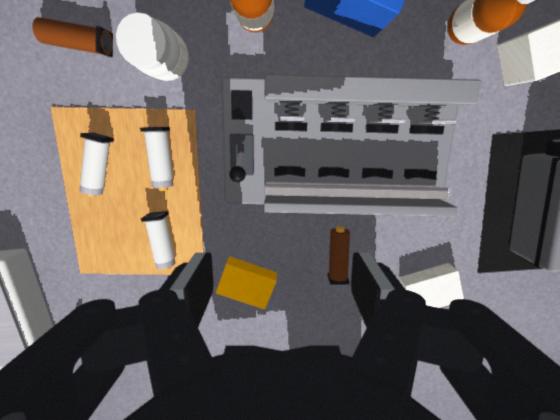

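View pics/w6a.png

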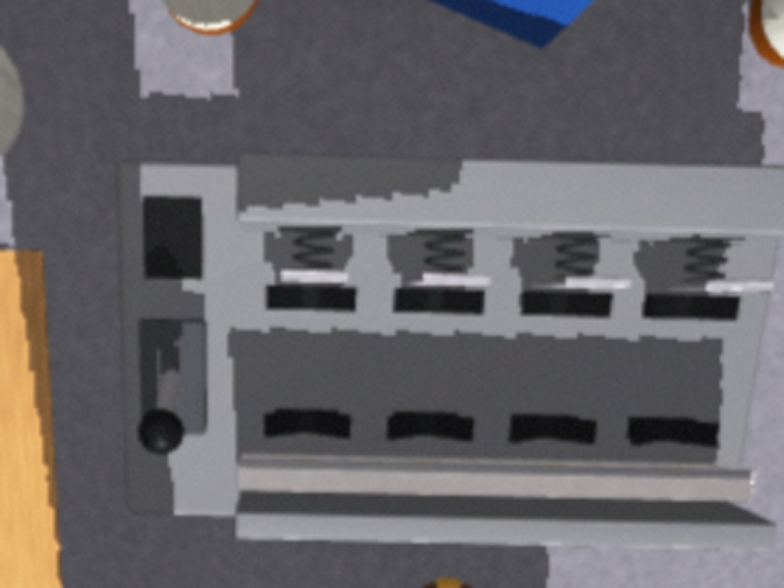

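```bash
cat > fit6.py <<'E'
from h import *
from scipy.optimize import least_squares
ci=dict(np.load('w6.npz'))
P=[((-34,142,83.9),(161,431)),((92.5,171,30),(122,162)),((-92.5,171,30),(128,514))]
for by,l,r in [(71,(265,415),(350,413)),(7,(388,415),(473,415)),(-57,(511,417),(596,418)),(-121,(628,420),(718,422))]:
    P+=[((-26,by+22,55.4),l),((-26,by-22,55.4),r)]
for by,l,r in [(71,(266,309),(356,309)),(7,(394,312),(484,313)),(-57,(521,314),(611,315)),(-121,(643,317),(738,319))]:
    P+=[((26,by+22,55.4),l),((26,by-22,55.4),r)]
f=lambda p:np.concatenate([proj(ci,ch(*p,X)[0])-np.array([u/2.8+180,v/2.8+20]) for X,(u,v) in P])
r=least_squares(f,[595,16,0],loss='soft_l1');print(r.x,np.degrees(r.x[2]));print(f(r.x).reshape(-1,2).round(1).tolist())
pose=tuple(r.x); s=2.8;x0,y0=180,20
im=cv2.imread('pics/w6a.png')
E=box(-92.5,92.5,-171,171,30,30)+box(-63,-51,-150,105,69.5,69.5)+box(-81,-67,-150,105,96,96)+box(64,92,-150,105,96,96)+[((-10,142,40),(-34,142,83.9))]
for by in(-121,-57,7,71): E+=box(40,40,by-15,by+15,32,92)+[((-26,by-22,55.4),(-26,by+22,55.4)),((26,by-22,55.4),(26,by+22,55.4))]
wire(im,ci,pose,E,(0,255,0),s,x0,y0); cv2.imwrite('pics/ov6.png',im)
E
python3 fit6.py
```

```text
[ 5.93895385e+02  1.80873556e+01 -2.20857133e-02] -1.2654181598156866
[[-0.6, 0.5], [-3.0, 0.5], [-2.0, 2.0], [-0.8, -1.5], [-0.5, 0.1], [-0.1, -0.3], [0.1, 0.6], [0.5, 0.3], [0.6, 0.8], [3.1, 0.4], [1.4, 0.6], [-0.4, -1.2], [-0.8, -0.3], [0.0, -0.9], [-0.5, -0.4], [0.6, -0.3], [0.1, 0.2], [2.9, -0.1], [0.5, 0.1]]
```

View pics/ov6.png

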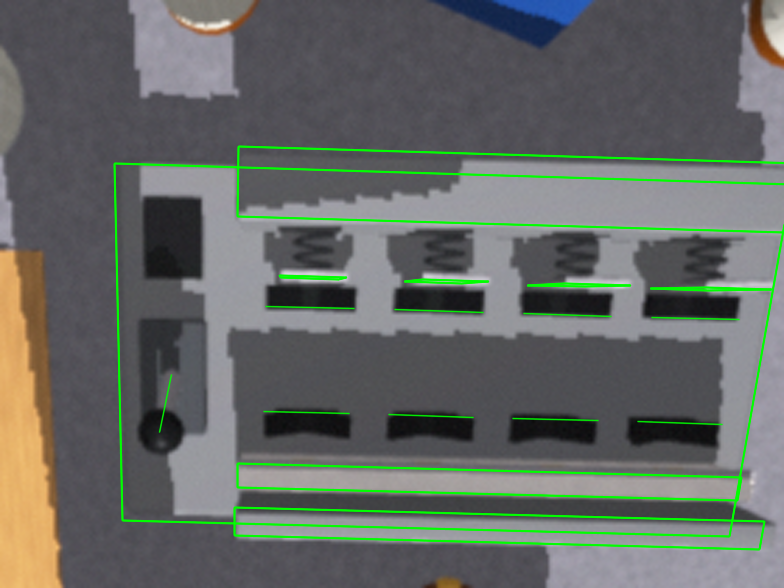

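Run:
```python
from h import *
crop('w6.png','w6b.png',70,115,190,280,4.5)
```

```text
(no output)
```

View pics/w6b.png

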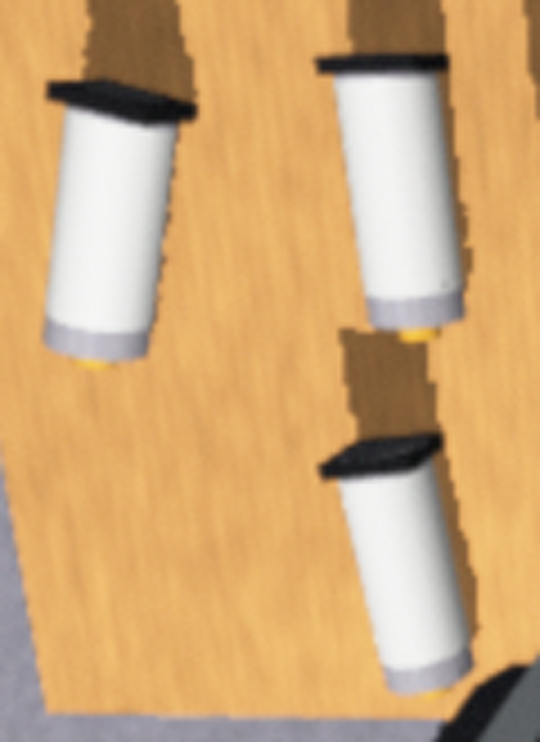

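```bash
cat > cells6.py <<'E'
from h import *
ci=dict(np.load('w6.npz'))
print('cam',ray(ci,280,210)[0])
im=cv2.imread('pics/w6b.png')
D={'C':((66,108),(178,125),(44,348),(148,355)),'B':((338,77),(440,73),(370,325),(463,318)),'A':((342,485),(432,460),(388,690),(470,665))}
for n,q in D.items():
    p=[np.array(a)/4.5+[70,115] for a in q]
    f=atz(ci,*((p[0]+p[1])/2),19);e=atz(ci,*((p[2]+p[3])/2),19)
    d=f-e;L=np.linalg.norm(d);u=d/L;mid=e+45*u
    print(n,'len(84)',L.round(1),'mid',mid.round(1),'alt',(f-39*u).round(1),'yaw',np.degrees(np.arctan2(u[1],u[0])).round(1))
    mm=(e+45*u+f-39*u)/2
    pose=(mm[0],mm[1],np.arctan2(u[1],u[0]))
    E=box(39,45,-16,16,3,35)+[((-45,0,19),(45,0,19)),((-45,-16,19),(39,-16,19)),((-45,16,19),(39,16,19)),((-45,-16,19),(-45,16,19)),((-51,-7,19),(-51,7,19))]
    wire(im,ci,pose,E,(0,0,255),4.5,70,115)
cv2.imwrite('pics/ov6b.png',im)
E
python3 cells6.py
```

```text
cam [627.17579075 100.87107592 489.78730715]
C len(84) 84.1 mid [565. 391.  19.] alt [565.1 391.   19. ] yaw -15.2
B len(84) 83.8 mid [578.  288.9  19. ] alt [577.8 288.9  19. ] yaw 0.5
A len(84) 81.6 mid [440.8 301.5  19. ] alt [438.4 301.3  19. ] yaw 5.1
```

View pics/ov6b.png

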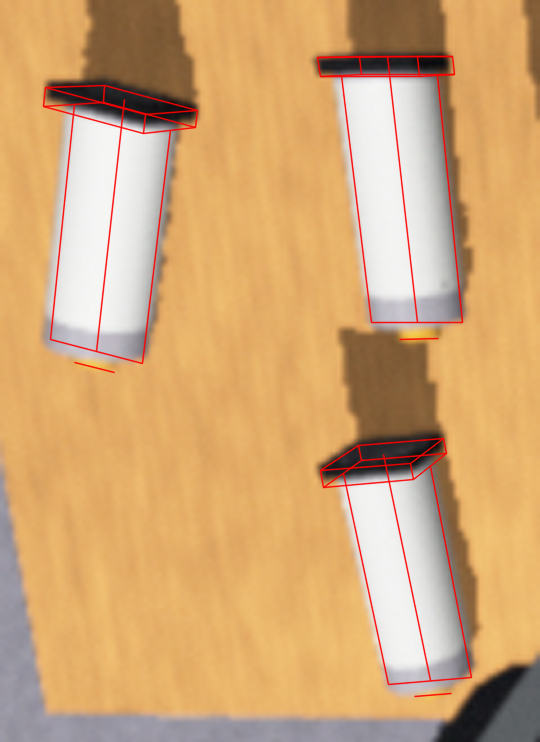

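Request:
arm_command:
  targets: "0.7 3 25 -20 0 0 0; 0.7 6 55 -45 0 0 0; 0.7 9 85 -70 0 0 0; 0.7 12 115 -100 0 0 0; 0.7 15 143 -130 0 0 0; 0.7 18 168 -160 0 0 0; 0.7 19 184 -188 0 0 0; 0.7 19 189 -210 0 0 0"

```text
clock: 10.9
ee_pos: [577.6, 288.6, 135.6]
eef_rot: [0.0, 1.0, 0.002, -0.002]
force: [0.8, -0.2, -0.4]
opening: 59.8
```

Request:
arm_command:
  targets: "0.7 0 0 0 0 0 0; 0.7 0 0 0 0 0 0; 0.7 0 0 0 0 0 0"

```text
clock: 11.15
ee_pos: [579.7, 287.1, 140.9]
eef_rot: [-0.0, 1.0, 0.001, 0.001]
force: [0.6, 0.5, 0.3]
opening: 59.7
```

Run:
```python
from st import *
st(); ci=camera_info('wrist'); snap('wrist','w7.png'); 
im=cv2.imread('pics/w7.png')
E=box(39,45,-16,16,3,35)+[((-45,0,19),(45,0,19)),((-45,-16,19),(39,-16,19)),((-45,16,19),(39,16,19)),((-45,-16,19),(-45,16,19)),((-51,-7,19),(-51,7,19))]
wire(im,ci,(578,289,np.radians(.5)),E,(0,0,255),1,0,0); cv2.imwrite('pics/w7o.png',im)
```

```text
t 11.15 p [579.7 287.1 140.9] jaw -89.9 tilt 0.09 op 59.7 F [0.6 0.5 0.3] q [ 0.38  0.31  1.45 -0.    1.38  1.95]
```

View pics/w7o.png

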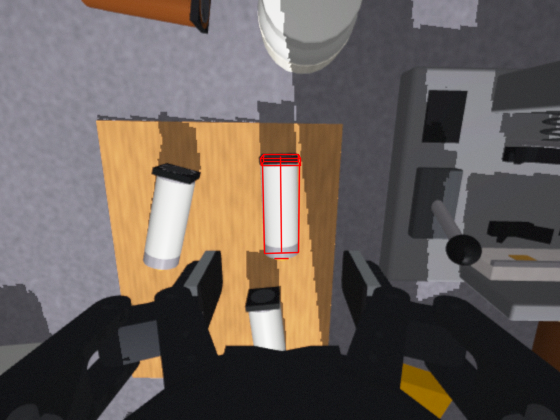

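Request:
arm_command:
  targets: "0.7 -2 1.5 -30 0 0 0; 0.7 -2 1.5 -65 0 0 0; 0.7 -2 1.5 -95 0 0 0; 0.7 -2 1.5 -115 0 0 0; 0.7 -2 1.5 -126 0 0 0; 0.7 -2 1.5 -132 0 0 0; 0.7 -2 1.5 -133 0 0 0; 0.7 -2 1.5 -133 0 0 0"

```text
clock: 11.87
ee_pos: [578.0, 290.3, 8.2]
eef_rot: [-0.001, 1.0, 0.002, 0.001]
force: [0.6, -0.5, -0.4]
opening: 59.7
```

Request:
arm_command:
  targets: "0.1 0 0 0 0 0 0; 0.1 0 0 0 0 0 0; 0.1 0 0 0 0 0 0; 0.1 0 0 0 0 0 0; 0.1 0 0 0 0 0 0; 0.1 0 0 0 0 0 0"
  grip_force: 60

```text
clock: 12.37
ee_pos: [578.0, 290.7, 8.5]
eef_rot: [-0.001, 1.0, 0.002, 0.002]
force: [-1.1, -0.7, 7.3]
opening: 29.8
```

Run:
```python
from st import *
st(); ci=camera_info('wrist'); snap('wrist','w8.png')
```

```text
t 12.37 p [578.  290.7   8.5] jaw -89.8 tilt 0.19 op 29.8 F [-1.1 -0.7  7.3] q [ 0.39  0.45  1.53 -0.    1.16  1.95]
```

View pics/w8.png

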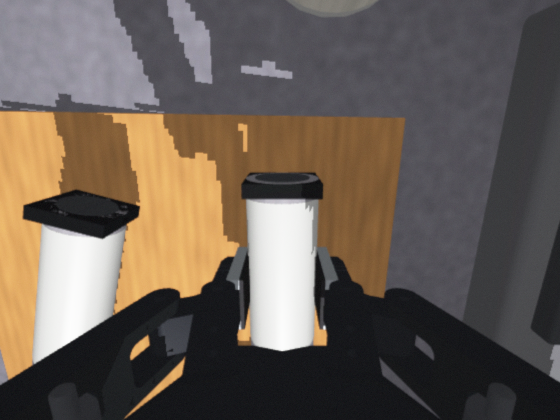

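Request:
arm_command:
  targets: "0.1 0 0 3 0 0 0; 0.1 0 0 10 0 0 0; 0.1 0 0 25 0 0 0; 0.1 0 0 50 0 0 0; 0.1 0 0 80 0 0 0; 0.1 0 0 110 0 0 0; 0.1 0 0 125 0 0 0; 0.1 0 0 130 0 0 0"

```text
clock: 13.08
ee_pos: [578.9, 291.1, 142.3]
eef_rot: [-0.001, 1.0, 0.002, 0.004]
force: [0.2, 0.6, -0.7]
opening: 30.2
```

Run:
```python
from st import *
st(); ci=camera_info('wrist'); snap('wrist','w9.png'); snap('side','d9.png'); crop('d9.png','d9a.png',150,180,310,300,5)
```

```text
t 13.08 p [578.9 291.1 142.3] jaw -89.8 tilt 0.45 op 30.2 F [ 0.2  0.6 -0.7] q [0.39 0.3  1.45 0.   1.38 1.95]
```

View pics/w9.png

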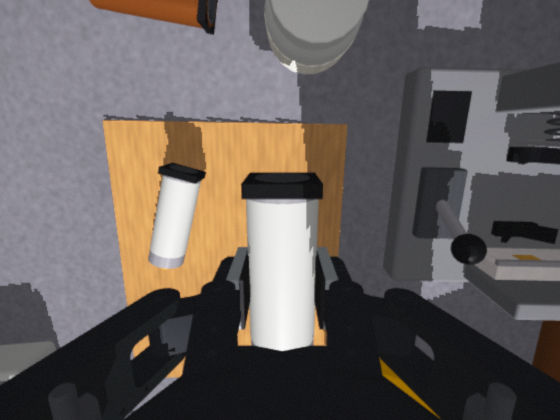

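View pics/d9a.png

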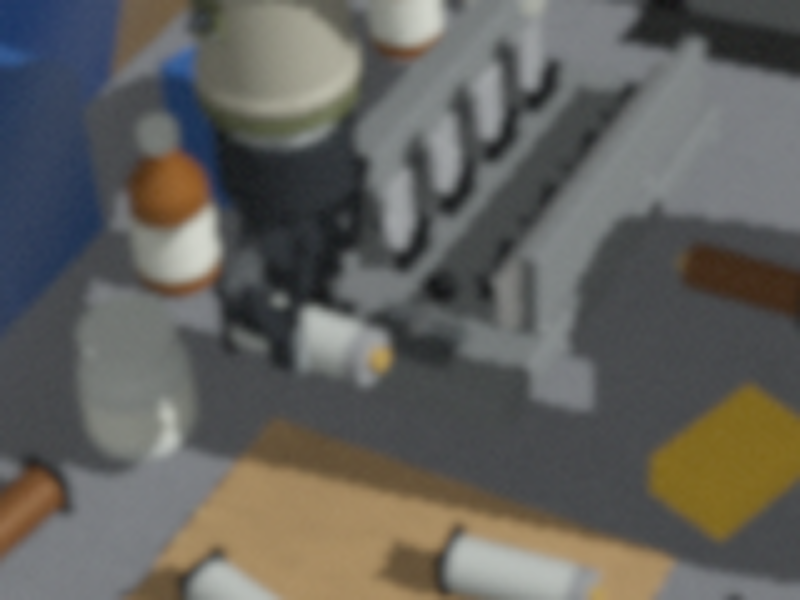

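Run:
```python
from h import *
ci=camera_info('wrist'); p=read_state()['ee_pos']
for dx in(-2,0,2):
  print(dx,[proj(ci,p+[dx+a,b,10.8+c]).round(1).tolist() for a,b,c in [(45,16,16),(45,-16,16),(39,16,16),(39,-16,16),(39,0,16),(45,0,16)]])
crop('w9.png','w9a.png',220,150,340,360,3)
```

```text
-2 [[243.1, 191.7], [324.9, 192.1], [243.6, 206.6], [324.3, 206.9], [283.9, 206.8], [284.0, 191.9]]
0 [[243.0, 186.7], [325.2, 187.1], [243.4, 201.7], [324.5, 202.0], [284.0, 201.9], [284.1, 186.9]]
2 [[242.8, 181.6], [325.4, 182.0], [243.3, 196.7], [324.7, 197.1], [284.0, 196.9], [284.1, 181.8]]
```

View pics/w9a.png

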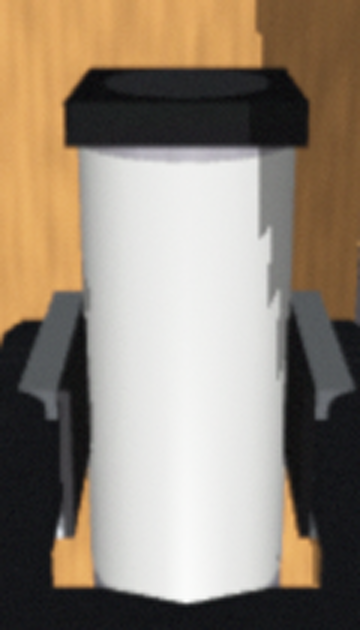

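Request:
arm_command:
  targets: "0.1 0 -10 0 0 0 -0.7; 0.1 0 -35 0 0 0 -1.4; 0.1 0 -70 0 0 0 -1.4; 0.1 0 -108 0 0 0 -1.4; 0.1 0 -146 0 0 0 -1.4; 0.1 1 -184 0 0 0 -1.4; 0.1 2 -222 0 0 0 -1.4; 0.1 2 -260 0 0 0 -1.4"

```text
clock: 13.85
ee_pos: [576.4, 27.7, 133.7]
eef_rot: [0.0, 1.0, -0.011, -0.002]
force: [1.1, 0.2, -2.2]
opening: 30.1
```

Request:
arm_command:
  targets: "0.1 0 -38 0 0 0 0; 0.1 0 -76 0 0 0 0; 0.1 0 -105 0 0 0 0; 0.1 0 -125 0 0 0 0; 0.1 0 -134 0 0 0 0; 0.1 0 -134 0 0 0 0; 0.1 0 -134 0 0 0 0"

```text
clock: 14.43
ee_pos: [577.4, -103.7, 134.7]
eef_rot: [-0.001, 1.0, -0.011, -0.001]
force: [0.4, -0.3, -1.7]
opening: 30.4
```

```bash
cat > look.py <<'E'
from st import *
import sys
tag=sys.argv[1]
st(); ci=camera_info('wrist'); snap('wrist',tag+'w.png'); 
snap('scene',tag+'s.png'); snap('side',tag+'d.png')
crop(tag+'s.png',tag+'sc.png',230,170,350,290,5); crop(tag+'d.png',tag+'dc.png',190,130,310,250,5)
a=cv2.imread('pics/'+tag+'sc.png');b=cv2.imread('pics/'+tag+'dc.png')
cv2.imwrite('pics/'+tag+'b.png',cv2.resize(cv2.convertScaleAbs(np.hstack([a,b]),alpha=1.6),(800,400),interpolation=cv2.INTER_AREA))
E
python3 look.py a1
```

```text
t 14.43 p [ 577.4 -103.7  134.7] jaw -91.2 tilt 0.16 op 30.4 F [ 0.4 -0.3 -1.7] q [-0.27  0.16  1.63  0.    1.35  1.33]
```

View pics/a1w.png

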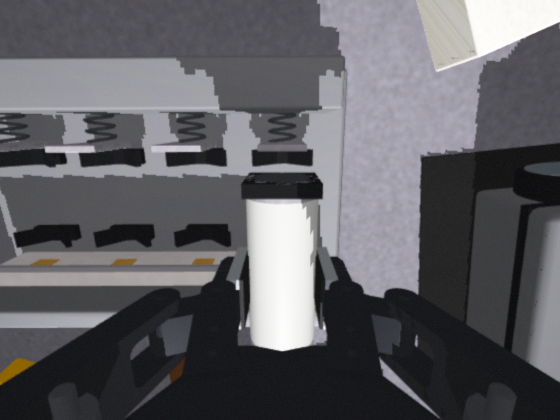

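View pics/a1b.png

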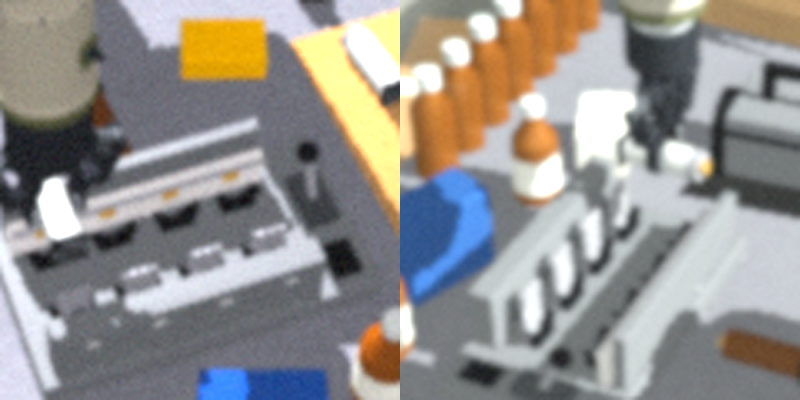

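```bash
cat > ovw.py <<'E'
from st import *
import sys
# usage: tag x y yawdeg
tag=sys.argv[1]; pose=(float(sys.argv[2]),float(sys.argv[3]),np.radians(float(sys.argv[4])))
ci=camera_info('wrist'); s=2;x0,y0=0,30;x1,y1=400,290
im=cv2.resize(cv2.imread('pics/%sw.png'%tag)[y0:y1,x0:x1],None,fx=s,fy=s,interpolation=cv2.INTER_CUBIC)
E=box(-63,-51,-150,105,69.5,69.5)+box(-81,-67,-150,105,96,96)+box(64,92,-150,105,96,96)
for by in(-121,-57,7,71): E+=box(40,40,by-15,by+15,32,92)+[((-26,by-22,55.4),(-26,by+22,55.4)),((26,by-22,55.4),(26,by+22,55.4))]
wire(im,ci,pose,E,(0,255,0),s,x0,y0); cv2.imwrite('pics/%so.png'%tag,im)
E
python3 ovw.py a1 594 18 -1.25
```

```text
(no output)
```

View pics/a1o.png

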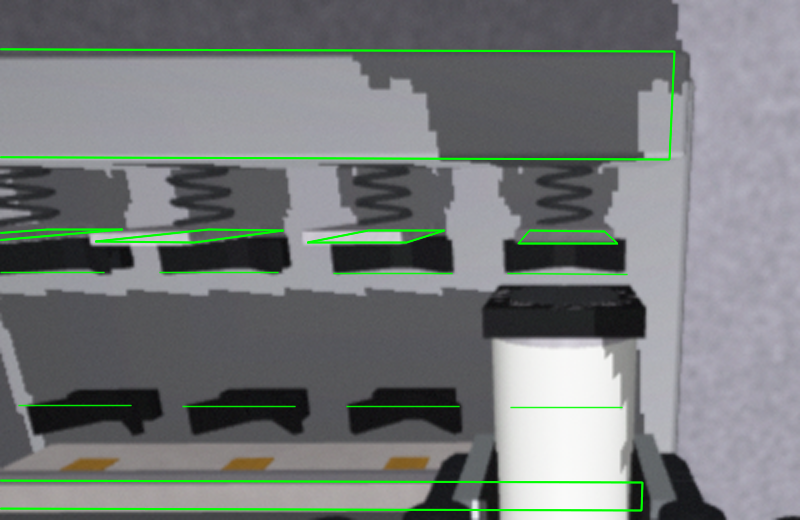

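Request:
arm_command:
  targets: "0.1 4 0.5 0 0 0 0; 0.1 4.5 0.5 -10 0 0 0; 0.1 4.5 0.5 -22 0 0 0; 0.1 4.5 0.5 -34 0 0 0; 0.1 4.5 0.5 -45 0 0 0; 0.1 4.5 0.5 -52 0 0 0; 0.1 4.5 0.5 -56 0 0 0; 0.1 4.5 0.5 -57 0 0 0"
  grip_force: 90

```text
clock: 15.25
ee_pos: [582.1, -103.3, 77.6]
eef_rot: [-0.0, 1.0, -0.01, -0.001]
force: [-0.1, -0.1, -1.8]
opening: 29.0
```

Request:
arm_command:
  targets: "0.1 0 0 0 0 0 0; 0.1 0 0 0 0 0 0"

```text
clock: 15.42
ee_pos: [583.5, -103.7, 79.8]
eef_rot: [0.0, 1.0, -0.01, 0.0]
force: [-1.4, -0.1, -0.7]
opening: 29.3
```

```bash
python3 look.py a2; python3 ovw.py a2 594 18 -1.25
```

```text
t 15.42 p [ 583.5 -103.7   79.8] jaw -91.2 tilt 0.06 op 29.3 F [-1.4 -0.1 -0.7] q [-0.26  0.23  1.66  0.    1.25  1.33]
```

View pics/a2o.png

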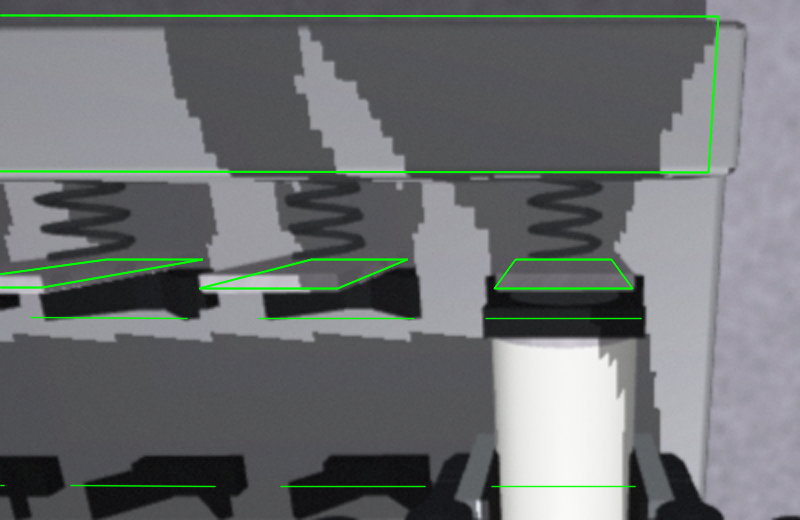

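View pics/a2b.png

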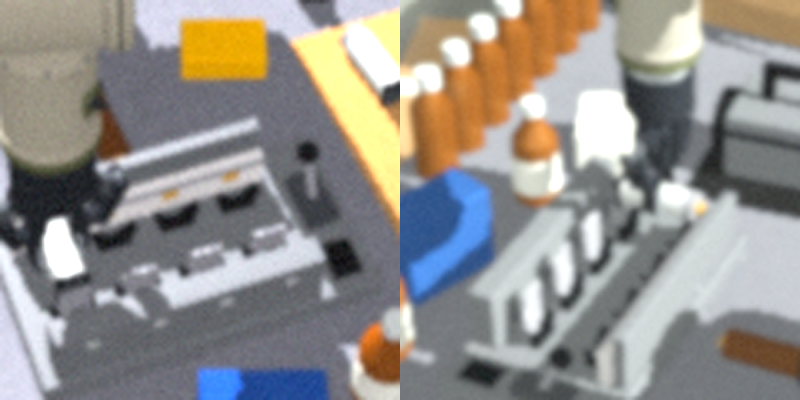

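Request:
arm_command:
  targets: "0.1 0 0 -2 0 0 0; 0.1 3 0 -2 0 0 0; 0.1 6 0 -2 0 0 0; 0.1 9 0 -2 0 0 0; 0.1 12 0 -2 0 0 0; 0.1 15 0 -2 0 0 0; 0.1 17 0 -2 0 0 0; 0.1 17 0 -2 0 0 0"

```text
clock: 16.23
ee_pos: [599.6, -103.7, 76.9]
eef_rot: [0.0, 1.0, -0.01, -0.001]
force: [-7.7, -0.9, 2.4]
opening: 29.1
```

Request:
arm_command:
  targets: "0.1 0 0 0 0 0 0; 0.1 0 0 0 0 0 0"

```text
clock: 16.4
ee_pos: [599.3, -103.6, 76.8]
eef_rot: [0.0, 1.0, -0.01, -0.001]
force: [-7.8, -0.8, 0.6]
opening: 28.8
```

```bash
python3 look.py a3
```

```text
t 16.4 p [ 599.3 -103.6   76.8] jaw -91.2 tilt 0.13 op 28.8 F [-7.8 -0.8  0.6] q [-0.26  0.28  1.61 -0.    1.25  1.34]
```

View pics/a3w.png

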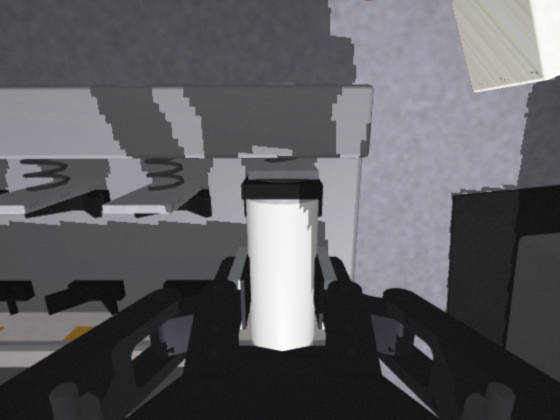

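View pics/a3b.png

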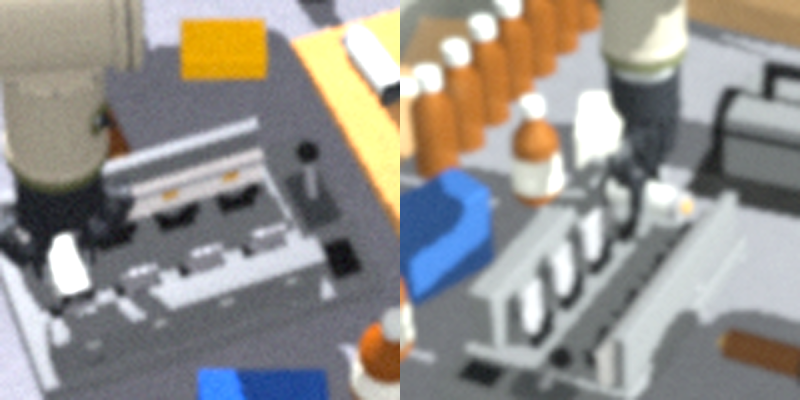

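Request:
arm_command:
  targets: "0.1 0 0 -3 0 0 0; 0.1 0 0 -7 0 0 0; 0.1 0 0 -11 0 0 0; 0.1 0 0 -15 0 0 0; 0.1 0 0 -18 0 0 0; 0.1 0 0 -20 0 0 0; 0.1 0 0 -20 0 0 0"

```text
clock: 17.13
ee_pos: [598.8, -103.2, 56.1]
eef_rot: [-0.0, 1.0, -0.01, -0.002]
force: [-6.9, 0.2, -0.4]
opening: 29.5
```

Request:
arm_command:
  targets: "0.1 0 0 -3 0 0 0; 0.1 0 0 -6 0 0 0; 0.1 0 0 -9 0 0 0; 0.1 0 0 -10 0 0 0; 0.1 0 0 -11 0 0 0; 0.1 0 0 -11 0 0 0"

```text
clock: 17.63
ee_pos: [599.3, -103.6, 46.2]
eef_rot: [0.0, 1.0, -0.01, -0.001]
force: [-8.7, -1.4, 5.4]
opening: 28.9
```

```bash
python3 look.py a4
```

```text
t 17.63 p [ 599.3 -103.6   46.2] jaw -91.2 tilt 0.12 op 28.9 F [-8.7 -1.4  5.4] q [-0.26  0.31  1.63 -0.    1.2   1.34]
```

View pics/a4w.png

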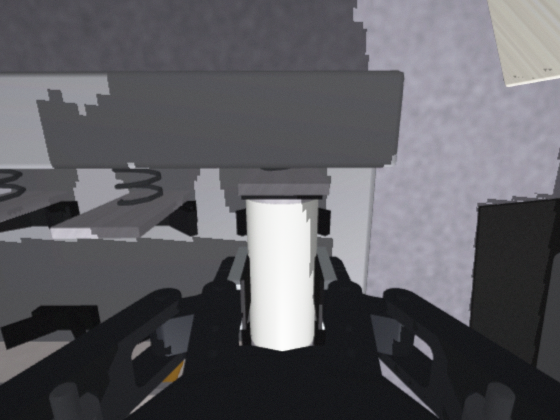

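View pics/a4b.png

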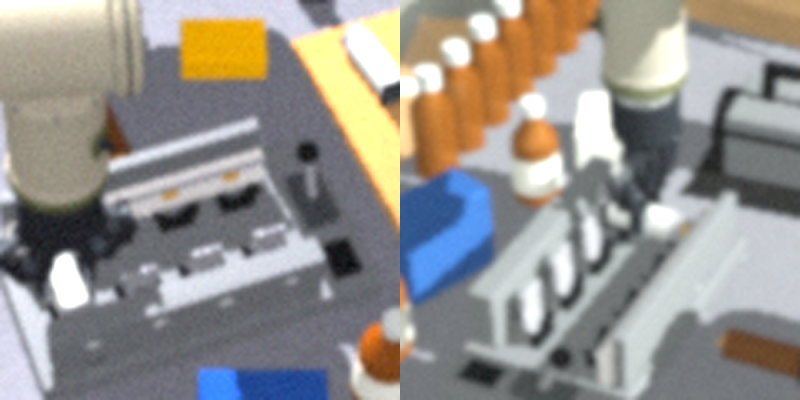

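Request:
arm_command:
  targets: "0.1 -2 0 0 0 0 0; 0.1 -4 0 0 0 0 0; 0.1 -6 0 0 0 0 0; 0.1 -7 0 0 0 0 0; 0.1 -8 0 0 0 0 0; 0.1 -8 0 0 0 0 0"

```text
clock: 18.28
ee_pos: [591.9, -103.5, 46.3]
eef_rot: [0.0, 1.0, -0.01, 0.0]
force: [-2.8, -1.5, 1.3]
opening: 29.3
```

```bash
python3 st.py
```

```text
t 18.28 p [ 591.9 -103.5   46.3] jaw -91.2 tilt 0.01 op 29.3 F [-2.8 -1.5  1.3] q [-0.26  0.29  1.65 -0.    1.19  1.33]
```

Request:
arm_command:
  targets: "0.1 -1 0 0 0 0 0; 0.1 -2 0 0 0 0 0; 0.1 -2 0 0 0 0 0"

```text
clock: 18.53
ee_pos: [590.0, -103.5, 46.3]
eef_rot: [-0.0, 1.0, -0.01, 0.0]
force: [-3.8, -0.5, 0.2]
opening: 29.2
```

Request:
arm_command:
  targets: "0.1 -1 0 0 0 0 0; 0.1 -2 0 0 0 0 0; 0.1 -2 0 0 0 0 0"

```text
clock: 18.78
ee_pos: [589.5, -103.5, 46.5]
eef_rot: [0.0, 1.0, -0.01, 0.002]
force: [6.0, -1.1, -6.0]
opening: 28.9
```

Request:
arm_command:
  targets: "0.1 0.8 0 -0.5 0 0 0; 0.1 0.8 0 -0.5 0 0 0; 0.35 0.8 0 -0.5 0 0 0; 0.5 0.8 0 -0.5 0 0 0; 0.5 0.8 0 -0.5 0 0 0; 0.5 0.8 0 -0.5 0 0 0; 0.5 0.8 0 -0.5 0 0 0"

```text
clock: 19.37
ee_pos: [588.6, -103.4, 45.6]
eef_rot: [-0.0, 1.0, -0.01, -0.0]
force: [-0.5, 0.7, 0.6]
opening: 42.9
```

```bash
python3 look.py a5
```

```text
t 19.37 p [ 588.6 -103.4   45.6] jaw -91.2 tilt 0.03 op 42.9 F [-0.5  0.7  0.6] q [-0.26  0.29  1.66 -0.    1.19  1.33]
```

View pics/a5w.png

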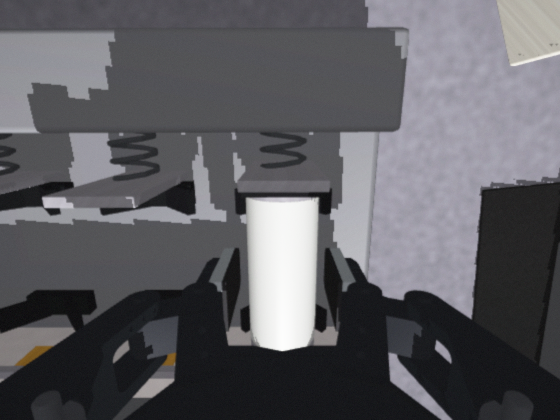

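Request:
arm_command:
  targets: "0.5 0 0 5 0 0 0; 0.5 0 0 20 0 0 0; 0.5 0 0 45 0 0 0; 0.5 0 0 80 0 0 0; 0.6 0 0 120 0 0 0; 0.7 -5 20 160 0 0 0; 0.7 -12 50 200 0 0 0; 0.7 -20 85 220 0 0 0"

```text
clock: 20.18
ee_pos: [571.7, -28.1, 264.3]
eef_rot: [0.001, 1.0, -0.012, 0.002]
force: [1.0, 0.2, 1.1]
opening: 59.6
```

Request:
arm_command:
  targets: "0.7 0 35 10 0 0 0; 0.7 0 70 20 0 0 0; 0.7 0 105 20 0 0 0; 0.7 0 140 20 0 0 0; 0.7 0 165 20 0 0 0; 0.7 0 180 20 0 0 0; 0.7 0 180 20 0 0 0; 0.7 0 180 20 0 0 0"

```text
clock: 20.85
ee_pos: [570.6, 153.6, 279.9]
eef_rot: [0.0, 1.0, -0.009, 0.0]
force: [-0.4, -0.7, -0.2]
opening: 59.6
```

```bash
python3 look.py b1; python3 ovw.py b1 594 18 -1.25
python3 - <<'E'
from h import *
ci=camera_info('wrist'); np.savez('b1.npz',**{k:np.array(v) for k,v in ci.items()})
E
```

```text
t 20.85 p [570.6 153.6 279.9] jaw -91.1 tilt 0.02 op 59.6 F [-0.4 -0.7 -0.2] q [ 0.18  0.09  1.44 -0.    1.61  1.77]
```

View pics/b1w.png

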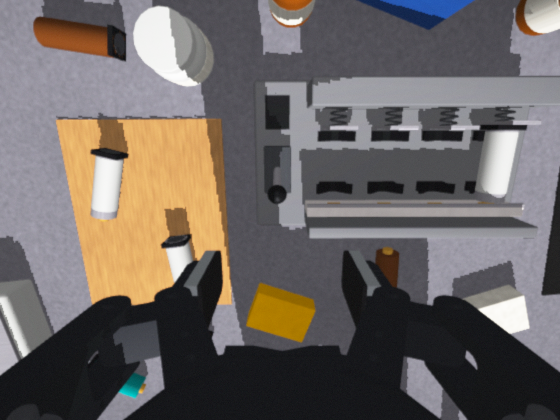

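View pics/b1b.png

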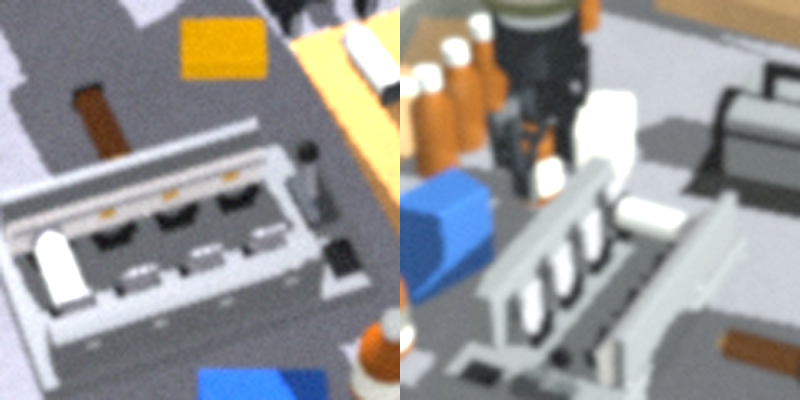

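```bash
python3 st.py
python3 - <<'E'
from h import *
ci=dict(np.load('b1.npz')); im=cv2.imread('pics/b1w.png')
def cw(im,mid,z,yaw,s,x0,y0):
    E=box(39,45,-16,16,z-16,z+16)+[((-45,0,z),(45,0,z)),((-45,-16,z),(39,-16,z)),((-45,16,z),(39,16,z)),((-45,-16,z),(-45,16,z)),((-51,-7,z),(-51,7,z))]
    wire(im,ci,(mid[0],mid[1],np.radians(yaw)),E,(0,0,255),s,x0,y0)
a=cv2.resize(im[130:300,60:220],None,fx=3,fy=3,interpolation=cv2.INTER_CUBIC)
cw(a,(566,391),19,-15.2,3,60,130);cw(a,(440,301.4),19,5.1,3,60,130)
b=cv2.resize(im[90:260,460:560],None,fx=3,fy=3,interpolation=cv2.INTER_CUBIC); b0=b.copy()
cw(b,(590.5,-103),56,-1.25,3,460,90)
cv2.imwrite('pics/b1c.png',cv2.resize(np.hstack([a,b0,b]),(800,376)))
E
```

```text
t 21.0 p [570.9 151.8 279.8] jaw -91.2 tilt 0.02 op 59.6 F [-0.7 -0.9 -0.5] q [ 0.17  0.09  1.44 -0.    1.61  1.77]
```

View pics/b1c.png

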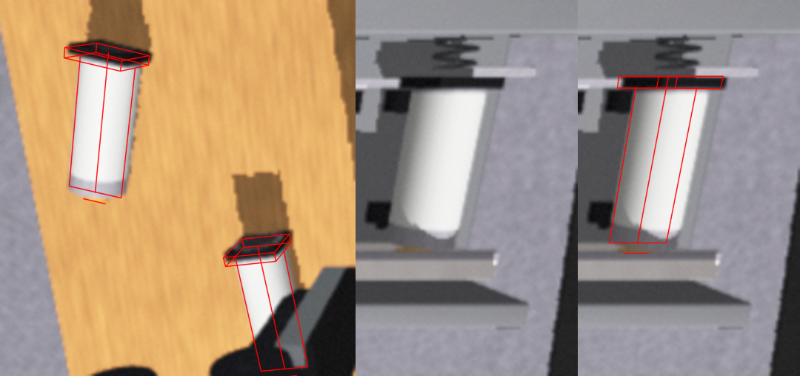

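Request:
arm_command:
  targets: "0.7 0 25 -10 0 0 -5; 0.7 -1 60 -30 0 0 -10; 0.7 -2 95 -55 0 0 -14; 0.7 -3 130 -80 0 0 -14; 0.7 -4 165 -105 0 0 -14; 0.7 -5 200 -125 0 0 -14; 0.7 -5 228 -137 0 0 -14; 0.7 -5 239 -140 0 0 -14"

```text
clock: 21.67
ee_pos: [563.6, 393.7, 135.3]
eef_rot: [0.001, 0.991, -0.131, -0.002]
force: [-0.1, -0.1, -0.4]
opening: 59.8
```

Request:
arm_command:
  targets: "0.7 0 0 0 0 0 0; 0.7 0 0 0 0 0 0; 0.7 0 0 0 0 0 0"

```text
clock: 21.92
ee_pos: [567.1, 390.4, 141.0]
eef_rot: [-0.0, 0.991, -0.133, 0.001]
force: [0.0, 0.6, 0.1]
opening: 59.9
```

```bash
cat > cellov.py <<'E'
from st import *
import sys
tag=sys.argv[1]; x,y,yaw=map(float,sys.argv[2:5])
st(); ci=camera_info('wrist'); snap('wrist',tag+'w.png'); z=19
im=cv2.imread('pics/'+tag+'w.png')
E=box(39,45,-16,16,z-16,z+16)+[((-45,0,z),(45,0,z)),((-45,-16,z),(39,-16,z)),((-45,16,z),(39,16,z)),((-45,-16,z),(-45,16,z)),((-51,-7,z),(-51,7,z))]
wire(im,ci,(x,y,np.radians(yaw)),E,(0,0,255),1,0,0); cv2.imwrite('pics/'+tag+'o.png',im)
E
python3 cellov.py c1 566 391 -15.2
```

```text
t 21.92 p [567.1 390.4 141. ] jaw -105.3 tilt 0.1 op 59.9 F [0.  0.6 0.1] q [ 0.53  0.42  1.31 -0.    1.41  2.37]
```

View pics/c1o.png

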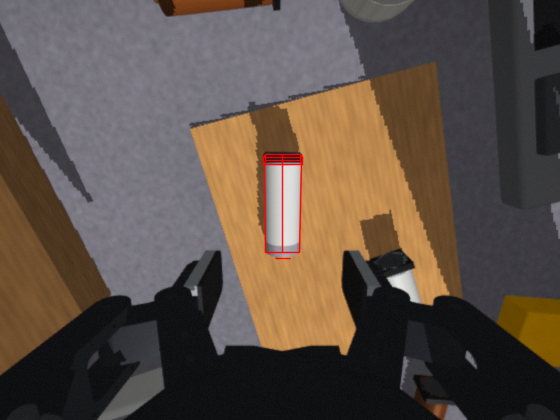

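Request:
arm_command:
  targets: "0.7 -1 0.6 -30 0 0 0; 0.7 -1 0.6 -65 0 0 0; 0.7 -1 0.6 -95 0 0 0; 0.7 -1 0.6 -115 0 0 0; 0.7 -1 0.6 -126 0 0 0; 0.7 -1 0.6 -132 0 0 0; 0.7 -1 0.6 -133 0 0 0; 0.7 -1 0.6 -133 0 0 0"

```text
clock: 22.63
ee_pos: [566.1, 392.6, 8.4]
eef_rot: [-0.001, 0.991, -0.132, 0.001]
force: [0.7, 0.1, -0.6]
opening: 59.7
```

Request:
arm_command:
  targets: "0.1 0 0 0 0 0 0; 0.1 0 0 0 0 0 0; 0.1 0 0 0 0 0 0; 0.1 0 0 0 0 0 0; 0.1 0 0 0 0 0 0; 0.1 0 0 0 0 0 0"
  grip_force: 90

```text
clock: 23.13
ee_pos: [566.3, 393.4, 9.2]
eef_rot: [-0.001, 0.991, -0.132, 0.001]
force: [-0.7, -1.3, 6.0]
opening: 29.4
```

Request:
arm_command:
  targets: "0.1 0 0 3 0 0 0; 0.1 0 0 10 0 0 0; 0.1 0 0 25 0 0 0; 0.1 0 0 50 0 0 0; 0.1 0 0 80 0 0 0; 0.1 0 0 110 0 0 0; 0.1 0 0 125 0 0 0; 0.1 0 0 130 0 0 0"

```text
clock: 23.8
ee_pos: [567.0, 393.9, 142.3]
eef_rot: [-0.002, 0.991, -0.132, 0.003]
force: [0.1, -0.1, -1.7]
opening: 29.1
```

```bash
cat > held.py <<'E'
from st import *
import sys
tag=sys.argv[1]; s=st(); ci=camera_info('wrist'); snap('wrist',tag+'w.png'); crop(tag+'w.png',tag+'h.png',220,150,340,360,3)
q=s['eef_rot']; R=Ro.from_quat([q[1],q[2],q[3],q[0]]).as_matrix(); p=s['ee_pos']
for dx in(-2,0,2):
  print(dx,[((proj(ci,p+R@np.array([dx+a,b,-10.8+c]))-[220,150])*3).round().tolist() for a,b,c in [(45,16,-16),(45,-16,-16),(39,16,-16),(39,-16,-16)]])
E
python3 held.py c2
```

```text
t 23.8 p [567.  393.9 142.3] jaw -105.2 tilt 0.44 op 29.1 F [ 0.1 -0.1 -1.7] q [0.53 0.42 1.31 0.   1.4  2.37]
-2 [[314.0, 125.0], [68.0, 125.0], [312.0, 170.0], [70.0, 170.0]]
0 [[315.0, 110.0], [68.0, 110.0], [313.0, 155.0], [69.0, 155.0]]
2 [[315.0, 95.0], [67.0, 95.0], [314.0, 140.0], [69.0, 140.0]]
```

View pics/c2w.png

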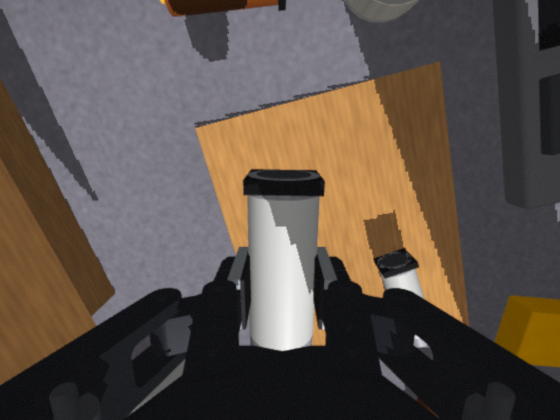

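View pics/c2h.png

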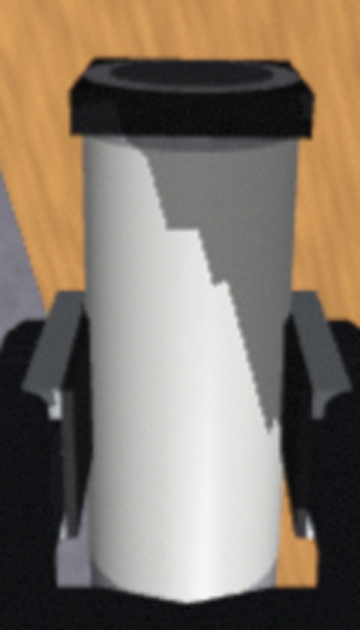

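Request:
arm_command:
  targets: "0.1 1 -10 0 0 0 2; 0.1 2 -35 0 0 0 6; 0.1 3 -70 0 0 0 10; 0.1 5 -108 0 0 0 14; 0.1 7 -146 0 0 0 14; 0.1 9 -184 0 0 0 14; 0.1 11 -222 0 0 0 14; 0.1 13 -260 0 0 0 14"

```text
clock: 24.52
ee_pos: [576.0, 130.6, 134.1]
eef_rot: [0.0, 1.0, -0.01, -0.002]
force: [1.1, 0.4, -3.0]
opening: 29.5
```

Request:
arm_command:
  targets: "0.1 0 -38 0 0 0 0; 0.1 0 -76 0 0 0 0; 0.1 0 -114 0 0 0 0; 0.1 0 -144 0 0 0 0; 0.1 0 -164 0 0 0 0; 0.1 0 -172 0 0 0 0; 0.1 0 -172 0 0 0 0; 0.1 0 -172 0 0 0 0"

```text
clock: 25.18
ee_pos: [576.9, -39.0, 135.2]
eef_rot: [-0.0, 1.0, -0.011, -0.001]
force: [-0.1, -0.3, -1.3]
opening: 29.5
```

```bash
python3 look.py c3; python3 ovw.py c3 593.5 18 -1.25
```

```text
t 25.18 p [576.9 -39.  135.2] jaw -91.2 tilt 0.14 op 29.5 F [-0.1 -0.3 -1.3] q [-0.16  0.14  1.66  0.    1.35  1.44]
```

View pics/c3o.png

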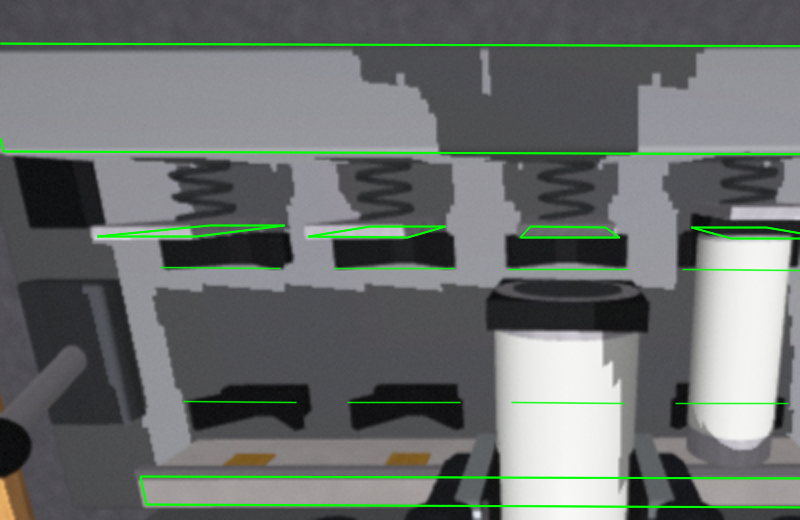

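Request:
arm_command:
  targets: "0.1 3 -0.3 0 0 0 0; 0.1 3 -0.3 -10 0 0 0; 0.1 3 -0.3 -22 0 0 0; 0.1 3 -0.3 -34 0 0 0; 0.1 3 -0.3 -45 0 0 0; 0.1 3 -0.3 -52 0 0 0; 0.1 3 -0.3 -57 0 0 0; 0.1 3 -0.3 -59 0 0 0"

```text
clock: 26.0
ee_pos: [579.9, -39.7, 76.0]
eef_rot: [-0.0, 1.0, -0.01, -0.001]
force: [0.1, 0.3, -1.9]
opening: 29.0
```

Request:
arm_command:
  targets: "0.1 0 0 0 0 0 0; 0.1 0 0 0 0 0 0"

```text
clock: 26.17
ee_pos: [581.1, -39.9, 78.0]
eef_rot: [0.0, 1.0, -0.01, 0.0]
force: [0.0, -0.3, -1.4]
opening: 29.0
```

Request:
arm_command:
  targets: "0.1 3 0 0 0 0 0; 0.1 6 0 0 0 0 0; 0.1 9 0 0 0 0 0; 0.1 12 0 0 0 0 0; 0.1 15 0 0 0 0 0; 0.1 18 0 0 0 0 0; 0.1 18.5 0 0 0 0 0; 0.1 18.5 0 0 0 0 0"

```text
clock: 26.83
ee_pos: [598.8, -39.9, 77.4]
eef_rot: [0.0, 1.0, -0.01, -0.001]
force: [-7.8, 0.5, 2.1]
opening: 29.0
```

```bash
python3 look.py c4
```

```text
t 26.83 p [598.8 -39.9  77.4] jaw -91.2 tilt 0.1 op 29.0 F [-7.8  0.5  2.1] q [-0.15  0.25  1.64 -0.    1.25  1.44]
```

View pics/c4w.png

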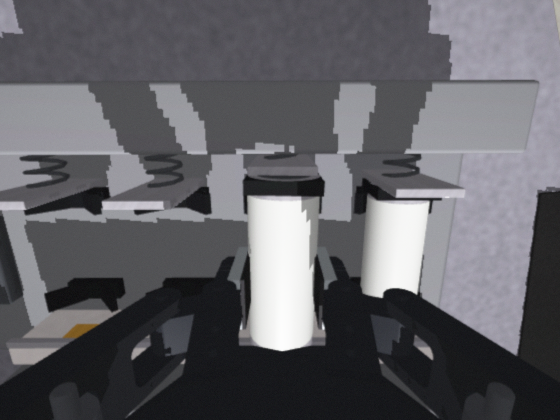

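Request:
arm_command:
  targets: "0.1 0 0 -3 0 0 0; 0.1 0 0 -7 0 0 0; 0.1 0 0 -11 0 0 0; 0.1 0 0 -15 0 0 0; 0.1 0 0 -18 0 0 0; 0.1 0 0 -20 0 0 0; 0.1 0 0 -20 0 0 0"

```text
clock: 27.57
ee_pos: [598.1, -39.6, 56.6]
eef_rot: [-0.0, 1.0, -0.01, -0.002]
force: [-5.9, -0.2, -0.7]
opening: 29.3
```

Request:
arm_command:
  targets: "0.1 0 0 -3 0 0 0; 0.1 0 0 -6 0 0 0; 0.1 0 0 -9 0 0 0; 0.1 0 0 -10 0 0 0; 0.1 0 0 -11 0 0 0; 0.1 0 0 -11 0 0 0"

```text
clock: 28.07
ee_pos: [598.7, -39.9, 46.7]
eef_rot: [0.0, 1.0, -0.01, -0.001]
force: [-7.2, -0.8, 3.9]
opening: 29.4
```

Contact with the V-blocks felt. Next I relax towards the wall.

Request:
arm_command:
  targets: "0.1 -2 0 -0.5 0 0 0; 0.1 -4 0 -0.5 0 0 0; 0.1 -6 0 -0.5 0 0 0; 0.1 -7 0 -0.5 0 0 0; 0.1 -8 0 -0.5 0 0 0; 0.1 -9 0 -0.5 0 0 0; 0.1 -9 0 -0.5 0 0 0"

```text
clock: 28.65
ee_pos: [590.7, -39.9, 46.6]
eef_rot: [0.0, 1.0, -0.01, 0.001]
force: [-0.7, -0.9, 3.7]
opening: 29.1
```

Request:
arm_command:
  targets: "0.1 -1 0 0 0 0 0; 0.1 -2 0 0 0 0 0; 0.1 -2 0 0 0 0 0"

```text
clock: 28.9
ee_pos: [589.4, -39.9, 46.6]
eef_rot: [0.0, 1.0, -0.01, 0.001]
force: [3.8, -1.1, 1.6]
opening: 29.1
```

Request:
arm_command:
  targets: "0.1 0.6 0 -0.3 0 0 0; 0.1 0.6 0 -0.3 0 0 0; 0.35 0.6 0 -0.3 0 0 0; 0.5 0.6 0 -0.3 0 0 0; 0.5 0.6 0 -0.3 0 0 0; 0.5 0.6 0 -0.3 0 0 0; 0.5 0.6 0 -0.3 0 0 0"

```text
clock: 29.48
ee_pos: [588.3, -39.6, 45.2]
eef_rot: [-0.0, 1.0, -0.01, -0.001]
force: [0.4, -0.6, 0.6]
opening: 42.7
```

Request:
arm_command:
  targets: "0.5 0 0 5 0 0 0; 0.5 0 0 20 0 0 0; 0.5 0 0 45 0 0 0; 0.5 0 0 80 0 0 0; 0.6 0 0 120 0 0 0; 0.7 -15 20 150 0 0 0; 0.7 -35 50 180 0 0 0; 0.7 -60 85 200 0 0 0"

```text
clock: 30.15
ee_pos: [535.2, 37.1, 244.8]
eef_rot: [0.0, 1.0, -0.011, 0.002]
force: [1.5, 1.2, 1.0]
opening: 59.9
```

Request:
arm_command:
  targets: "0.7 -10 35 10 0 0 0; 0.7 -20 70 20 0 0 0; 0.7 -30 105 20 0 0 0; 0.7 -35 120 20 0 0 0; 0.7 -35 120 20 0 0 0; 0.7 -35 120 20 0 0 0"

```text
clock: 30.65
ee_pos: [499.2, 157.9, 261.3]
eef_rot: [0.0, 1.0, -0.009, 0.0]
force: [0.2, -0.1, -0.5]
opening: 59.6
```

```bash
python3 look.py e1
python3 - <<'E'
from h import *
ci=camera_info('wrist'); np.savez('e1.npz',**{k:np.array(v) for k,v in ci.items()})
E
```

```text
t 30.65 p [499.2 157.9 261.3] jaw -91.0 tilt 0.02 op 59.6 F [ 0.2 -0.1 -0.5] q [ 0.21 -0.09  1.66 -0.    1.57  1.8 ]
```

View pics/e1w.png

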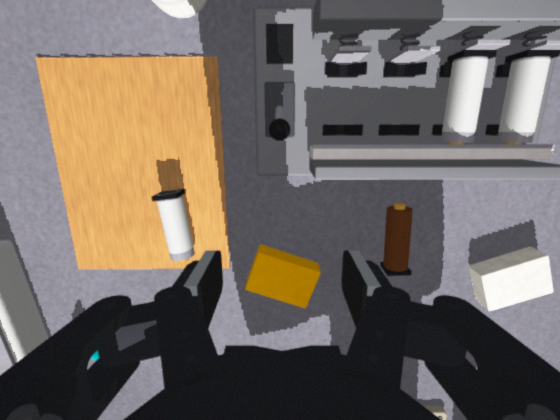

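View pics/e1b.png

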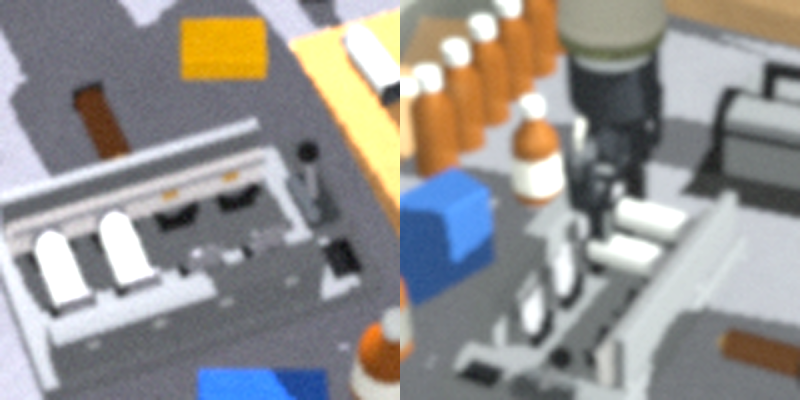

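Run:
```python
from h import *
ci=dict(np.load('e1.npz')); im=cv2.imread('pics/e1w.png')
a=cv2.resize(im[170:280,130:220],None,fx=5,fy=5,interpolation=cv2.INTER_CUBIC); z=19
E=box(39,45,-16,16,z-16,z+16)+[((-45,0,z),(45,0,z)),((-45,-16,z),(39,-16,z)),((-45,16,z),(39,16,z)),((-45,-16,z),(-45,16,z)),((-51,-7,z),(-51,7,z))]
b=a.copy(); wire(a,ci,(440,301.4,np.radians(5.1)),E,(0,0,255),5,130,170)
cv2.imwrite('pics/e1c.png',cv2.resize(np.hstack([b,a]),(800,490)))
```

```text
(no output)
```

View pics/e1c.png

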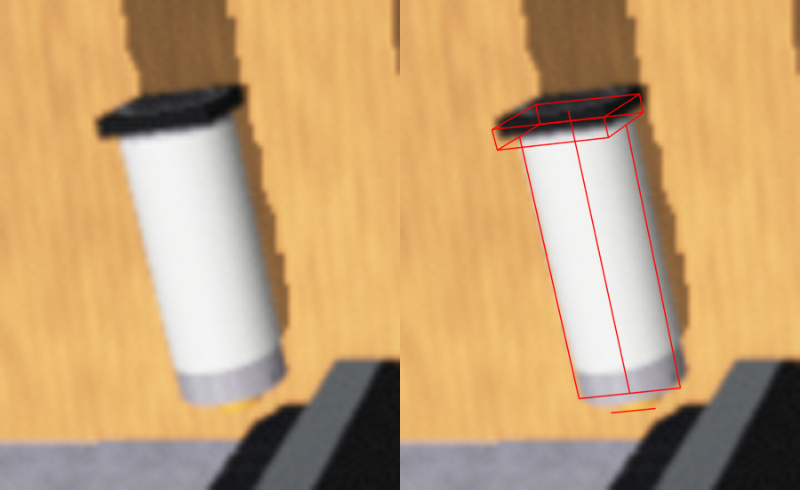

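Request:
arm_command:
  targets: "0.7 -8 20 -15 0 0 3; 0.7 -18 43 -34 0 0 6; 0.7 -28 68 -55 0 0 6; 0.7 -38 93 -77 0 0 6; 0.7 -47 115 -97 0 0 6; 0.7 -54 132 -112 0 0 6; 0.7 -58 142 -121 0 0 6; 0.7 -58 143 -121 0 0 6"

```text
clock: 31.47
ee_pos: [439.9, 300.1, 137.4]
eef_rot: [0.001, 0.999, 0.042, -0.002]
force: [0.2, -0.7, -0.7]
opening: 59.8
```

Request:
arm_command:
  targets: "0.7 0 0 0 0 0 0; 0.7 0 0 0 0 0 0; 0.7 0 0 0 0 0 0"

```text
clock: 31.72
ee_pos: [443.0, 299.6, 141.5]
eef_rot: [-0.0, 0.999, 0.041, 0.001]
force: [0.3, 0.7, 0.2]
opening: 59.6
```

```bash
python3 cellov.py e2 441 300.6 5
```

```text
t 31.72 p [443.  299.6 141.5] jaw -85.3 tilt 0.13 op 59.6 F [0.3 0.7 0.2] q [ 0.5   0.01  1.78 -0.    1.35  1.99]
```

View pics/e2o.png

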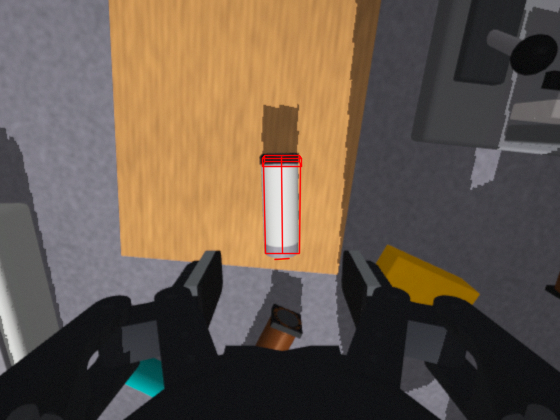

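Run:
```python
from h import *
ci=camera_info('wrist')
for p,z in[((390,247),32),((373,290),0),((385,262),32),((288,306),35),((272,318),30)]: print(p,z,atz(ci,*p,z).round())
```

```text
(390, 247) 32 [415. 201.  32.]
(373, 290) 0 [354. 197.   0.]
(385, 262) 32 [400. 203.  32.]
(288, 306) 35 [350. 287.  35.]
(272, 318) 30 [332. 301.  30.]
```

Everything is clear. Descending now.

Request:
arm_command:
  targets: "0.7 -1.5 0.6 -30 0 0 0; 0.7 -1.5 0.6 -65 0 0 0; 0.7 -1.5 0.6 -95 0 0 0; 0.7 -1.5 0.6 -115 0 0 0; 0.7 -1.5 0.6 -126 0 0 0; 0.7 -1.5 0.6 -132 0 0 0; 0.7 -1.5 0.6 -133.5 0 0 0; 0.7 -1.5 0.6 -133.5 0 0 0"

```text
clock: 32.43
ee_pos: [441.0, 301.2, 7.6]
eef_rot: [-0.0, 0.999, 0.042, 0.001]
force: [0.1, -1.5, 0.4]
opening: 59.8
```

Request:
arm_command:
  targets: "0.1 0 0 0 0 0 0; 0.1 0 0 0 0 0 0; 0.1 0 0 0 0 0 0; 0.1 0 0 0 0 0 0; 0.1 0 0 0 0 0 0; 0.1 0 0 0 0 0 0"
  grip_force: 90

```text
clock: 32.93
ee_pos: [441.4, 301.7, 8.6]
eef_rot: [-0.001, 0.999, 0.042, 0.001]
force: [-1.2, -0.8, 6.8]
opening: 29.1
```

Request:
arm_command:
  targets: "0.1 0 0 3 0 0 0; 0.1 0 0 10 0 0 0; 0.1 0 0 25 0 0 0; 0.1 0 0 50 0 0 0; 0.1 0 0 80 0 0 0; 0.1 0 0 110 0 0 0; 0.1 0 0 125 0 0 0; 0.1 0 0 130 0 0 0"

```text
clock: 33.6
ee_pos: [442.0, 302.1, 141.1]
eef_rot: [-0.001, 0.999, 0.042, 0.003]
force: [-0.3, -0.5, -1.9]
opening: 29.3
```

```bash
python3 held.py e3
```

```text
t 33.6 p [442.  302.1 141.1] jaw -85.2 tilt 0.38 op 29.3 F [-0.3 -0.5 -1.9] q [ 0.5   0.01  1.78 -0.    1.34  1.99]
-2 [[314.0, 127.0], [68.0, 127.0], [312.0, 172.0], [70.0, 172.0]]
0 [[314.0, 112.0], [67.0, 112.0], [313.0, 157.0], [69.0, 157.0]]
2 [[315.0, 97.0], [67.0, 97.0], [313.0, 142.0], [69.0, 142.0]]
```

View pics/e3h.png

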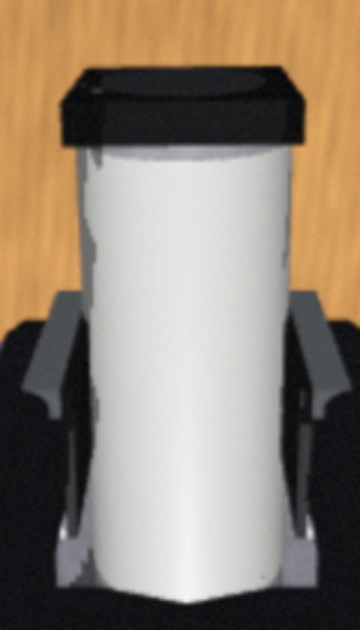

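Request:
arm_command:
  targets: "0.1 6 -12 3 0 0 -2; 0.1 20 -38 6 0 0 -4; 0.1 37 -72 6 0 0 -6; 0.1 54 -106 6 0 0 -6; 0.1 71 -140 6 0 0 -6; 0.1 88 -174 6 0 0 -6; 0.1 105 -208 6 0 0 -6; 0.1 120 -238 6 0 0 -6"

```text
clock: 34.32
ee_pos: [559.5, 60.6, 140.6]
eef_rot: [0.0, 1.0, -0.011, -0.001]
force: [-0.4, 0.2, -1.2]
opening: 29.2
```

Request:
arm_command:
  targets: "0.1 12 -22 0 0 0 0; 0.1 18 -34 0 0 0 0; 0.1 22 -40 0 0 0 0; 0.1 22 -40 0 0 0 0; 0.1 22 -40 0 0 0 0"

```text
clock: 34.73
ee_pos: [581.2, 23.7, 141.6]
eef_rot: [-0.0, 1.0, -0.01, -0.001]
force: [-0.2, 0.6, -1.7]
opening: 29.0
```

```bash
python3 look.py e4; python3 ovw.py e4 593.5 18 -1.25
```

```text
t 34.73 p [581.2  23.7 141.6] jaw -91.2 tilt 0.11 op 29.0 F [-0.2  0.6 -1.7] q [-0.05  0.14  1.64  0.    1.36  1.54]
```

View pics/e4o.png

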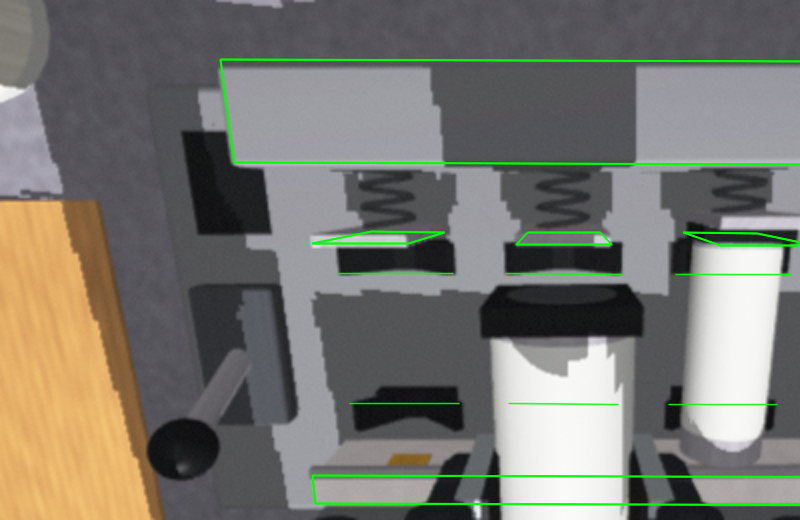

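Request:
arm_command:
  targets: "0.1 1 0.6 0 0 0 0; 0.1 1 0.6 -12 0 0 0; 0.1 1 0.6 -26 0 0 0; 0.1 1 0.6 -39 0 0 0; 0.1 1 0.6 -50 0 0 0; 0.1 1 0.6 -58 0 0 0; 0.1 1 0.6 -63 0 0 0; 0.1 1 0.6 -65 0 0 0"

```text
clock: 35.55
ee_pos: [582.3, 23.5, 76.1]
eef_rot: [-0.0, 1.0, -0.01, -0.001]
force: [-0.9, -0.6, -0.6]
opening: 29.4
```

Request:
arm_command:
  targets: "0.1 0 0 0 0 0 0; 0.1 0 0 0 0 0 0"

```text
clock: 35.72
ee_pos: [583.4, 23.5, 78.0]
eef_rot: [0.0, 1.0, -0.01, 0.0]
force: [0.8, 0.0, -1.8]
opening: 29.1
```

Request:
arm_command:
  targets: "0.1 3 0.5 0 0 0 0; 0.1 6 0.7 0 0 0 0; 0.1 9 0.7 0 0 0 0; 0.1 12 0.7 0 0 0 0; 0.1 15 0.7 0 0 0 0; 0.1 18 0.7 0 0 0 0; 0.1 18.5 0.7 0 0 0 0; 0.1 18.5 0.7 0 0 0 0"

```text
clock: 36.38
ee_pos: [601.0, 24.1, 77.3]
eef_rot: [-0.0, 1.0, -0.01, -0.001]
force: [-6.9, -0.9, 0.5]
opening: 29.1
```

```bash
python3 look.py e5
```

```text
t 36.38 p [601.   24.1  77.3] jaw -91.2 tilt 0.11 op 29.1 F [-6.9 -0.9  0.5] q [-0.05  0.26  1.63 -0.    1.25  1.55]
```

View pics/e5w.png

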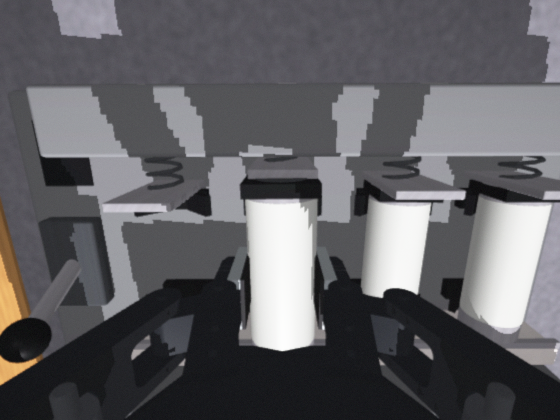

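Request:
arm_command:
  targets: "0.1 0 0 -3 0 0 0; 0.1 0 0 -7 0 0 0; 0.1 0 0 -11 0 0 0; 0.1 0 0 -15 0 0 0; 0.1 0 0 -18 0 0 0; 0.1 0 0 -20 0 0 0; 0.1 0 0 -20 0 0 0"

```text
clock: 37.12
ee_pos: [600.4, 24.4, 56.5]
eef_rot: [-0.0, 1.0, -0.01, -0.002]
force: [-6.0, -0.6, -0.2]
opening: 29.1
```

Request:
arm_command:
  targets: "0.1 0 0 -3 0 0 0; 0.1 0 0 -6 0 0 0; 0.1 0 0 -9 0 0 0; 0.1 0 0 -10 0 0 0; 0.1 0 0 -11 0 0 0; 0.1 0 0 -11 0 0 0"

```text
clock: 37.62
ee_pos: [600.7, 24.3, 46.3]
eef_rot: [-0.0, 1.0, -0.01, -0.001]
force: [-7.2, -0.7, 1.8]
opening: 29.1
```

Request:
arm_command:
  targets: "0.1 -2 0 -0.5 0 0 0; 0.1 -4 0 -0.5 0 0 0; 0.1 -6 0 -0.5 0 0 0; 0.1 -7 0 -0.5 0 0 0; 0.1 -8 0 -0.5 0 0 0; 0.1 -9 0 -0.5 0 0 0; 0.1 -9 0 -0.5 0 0 0"

```text
clock: 38.2
ee_pos: [592.4, 24.2, 46.1]
eef_rot: [-0.0, 1.0, -0.01, 0.0]
force: [-3.8, -0.6, 2.0]
opening: 29.7
```

Request:
arm_command:
  targets: "0.1 -0.5 0 0 0 0 0; 0.1 -1 0 0 0 0 0; 0.1 -1 0 0 0 0 0"

```text
clock: 38.45
ee_pos: [591.7, 24.2, 46.1]
eef_rot: [-0.0, 1.0, -0.01, 0.0]
force: [-3.1, 0.0, -0.5]
opening: 29.0
```

Request:
arm_command:
  targets: "0.1 -0.5 0 0 0 0 0; 0.1 -1 0 0 0 0 0; 0.1 -1.5 0 0 0 0 0; 0.1 -1.5 0 0 0 0 0"

```text
clock: 38.78
ee_pos: [591.6, 24.2, 46.2]
eef_rot: [-0.0, 1.0, -0.01, 0.002]
force: [7.8, 0.9, -6.4]
opening: 29.0
```

Wall contact at the expected spot. Releasing the cell.

Request:
arm_command:
  targets: "0.1 0.8 0 -0.3 0 0 0; 0.1 0.8 0 -0.3 0 0 0; 0.35 0.8 0 -0.3 0 0 0; 0.5 0.8 0 -0.3 0 0 0; 0.5 0.8 0 -0.3 0 0 0; 0.5 0.8 0 -0.3 0 0 0; 0.5 0.8 0 -0.3 0 0 0"

```text
clock: 39.37
ee_pos: [590.5, 24.1, 45.7]
eef_rot: [0.0, 1.0, -0.01, -0.0]
force: [0.2, -0.1, -0.7]
opening: 42.8
```

Request:
arm_command:
  targets: "0.5 0 0 5 0 0 0; 0.5 0 0 20 0 0 0; 0.5 0 0 45 0 0 0; 0.5 0 0 80 0 0 0; 0.5 0 0 115 0 0 0; 0.5 -10 0 150 0 0 0; 0.5 -20 0 180 0 0 0; 0.5 -30 0 190 0 0 0"

```text
clock: 40.03
ee_pos: [562.7, 24.1, 242.5]
eef_rot: [0.0, 1.0, -0.01, 0.004]
force: [0.1, -0.6, 0.8]
opening: 42.1
```

Request:
arm_command:
  targets: "0.3 -10 20 0 0 0 0; 0 -20 40 0 0 0 0; 0 -20 40 0 0 0 0; 0 -20 40 0 0 0 0; 0 -20 40 0 0 0 0; 0 -20 40 0 0 0 0"

```text
clock: 40.53
ee_pos: [541.0, 63.6, 235.7]
eef_rot: [0.0, 1.0, -0.01, -0.0]
force: [-0.2, -0.1, 0.2]
opening: -0.1
```

```bash
python3 look.py g1;  python3 - <<'E'
from h import *
ci=camera_info('wrist'); im=cv2.imread('pics/g1w.png')
x0,y0=240,30;a=cv2.resize(im[y0:230,x0:560],None,fx=2.5,fy=2.5,interpolation=cv2.INTER_CUBIC); cv2.imwrite('pics/g1c.png',a)
z=56
E=box(39,45,-16,16,z-16,z+16)+[((-45,0,z),(45,0,z)),((-45,-16,z),(39,-16,z)),((-45,16,z),(39,16,z)),((-51,-7,z),(-51,7,z))]
for m in [(590.5,-103),(591.8,-39),(593.2,25)]: wire(a,ci,m+(np.radians(-1.25),),E,(0,0,255),2.5,x0,y0)
cv2.imwrite('pics/g1o.png',a)
E
```

```text
t 40.53 p [541.   63.6 235.7] jaw -91.2 tilt 0.02 op -0.1 F [-0.2 -0.1  0.2] q [ 0.02 -0.02  1.64 -0.    1.53  1.61]
```

View pics/g1w.png

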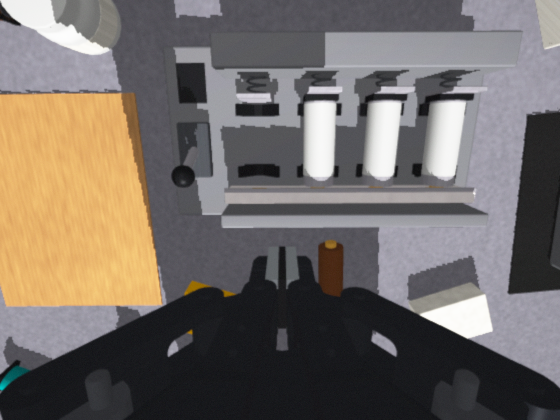

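View pics/g1o.png

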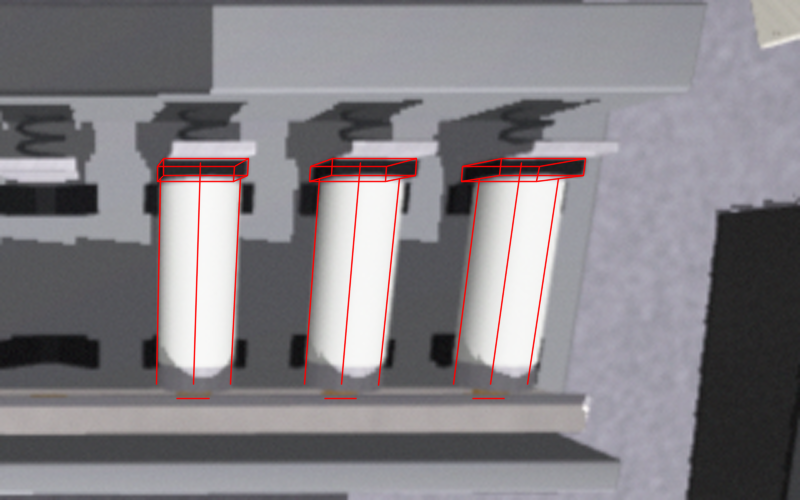

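View pics/g1d.png

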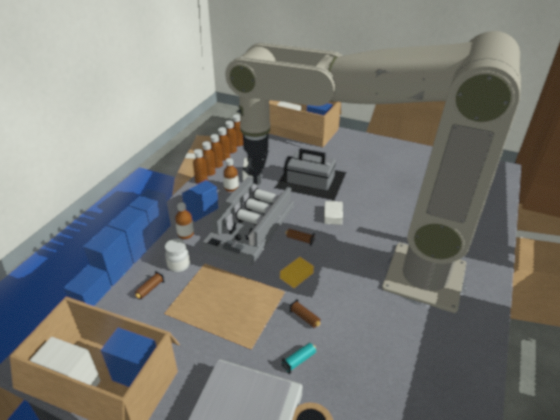

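View pics/g1s.png

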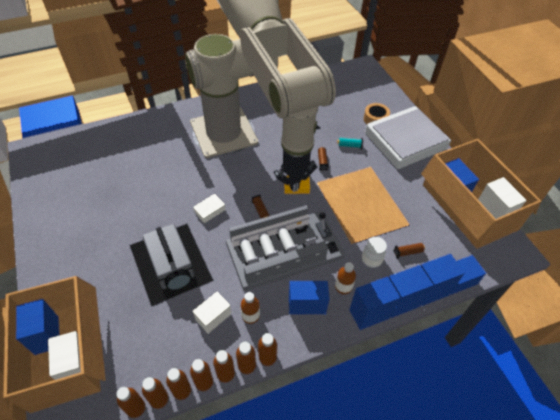

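Run:
```python
from h import *
ci=camera_info('wrist')
print(atz(ci,182,176,83.9), proj(ci,(562.4,160.7,83.9)))
```

```text
[563.89994299 161.47243204  83.9       ] [182.95395605 177.50504221]
```

Request:
arm_command:
  targets: "0 -5 25 0 0 0 0; 0 -10 60 -5 0 0 0; 0 -15 88 -15 0 0 0; 0 -16 97.5 -40 0 0 0; 0 -16 97.5 -75 0 0 0; 0 -16 97.5 -110 0 0 0; 0 -16 97.5 -140 0 0 0; 0 -16 97.5 -158 0 0 0"

```text
clock: 41.35
ee_pos: [522.5, 161.0, 73.4]
eef_rot: [0.001, 1.0, -0.01, -0.002]
force: [-0.8, -0.0, -1.0]
opening: -0.3
```

Request:
arm_command:
  targets: "0 0 0 0 0 0 0; 0 0 0 0 0 0 0; 0 0 0 0 0 0 0"

```text
clock: 41.6
ee_pos: [526.0, 161.7, 79.4]
eef_rot: [-0.0, 1.0, -0.01, 0.001]
force: [0.4, -0.9, -0.4]
opening: 0.6
```

```bash
python3 look.py k1
```

```text
t 41.6 p [526.  161.7  79.4] jaw -91.2 tilt 0.12 op 0.6 F [ 0.4 -0.9 -0.4] q [0.21 0.12 1.78 0.   1.23 1.8 ]
```

View pics/k1w.png

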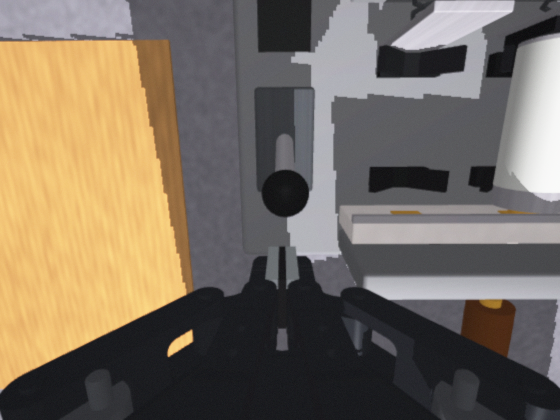

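View pics/k1b.png

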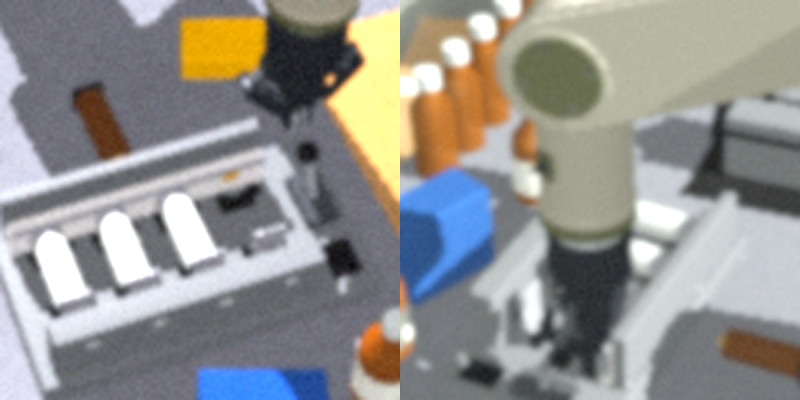

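Request:
arm_command:
  targets: "0 4 0 -3 0 0 0; 0 10 0 -3 0 0 0; 0 16 0 -3 0 0 0; 0 22 0 -3 0 0 0; 0 28 0 -3 0 0 0; 0 34 0 -3 0 0 0; 0 40 0 -3 0 0 0; 0 45 0 -3 0 0 0"

```text
clock: 42.42
ee_pos: [570.6, 161.7, 74.6]
eef_rot: [-0.0, 1.0, -0.01, 0.0]
force: [-1.4, 0.0, 0.5]
opening: 0.1
```

Request:
arm_command:
  targets: "0 4 0 0 0 0 0; 0 8 0 0 0 0 0; 0 12 0 0 0 0 0; 0 15 0 0 0 0 0; 0 17 0 0 0 0 0; 0 17 0 0 0 0 0"

```text
clock: 42.92
ee_pos: [587.0, 161.7, 74.5]
eef_rot: [-0.0, 1.0, -0.01, -0.0]
force: [-1.1, -0.3, -0.4]
opening: 0.0
```

```bash
python3 look.py k2
```

```text
t 42.92 p [587.  161.7  74.5] jaw -91.2 tilt 0.01 op 0.0 F [-1.1 -0.3 -0.4] q [0.18 0.28 1.61 0.   1.25 1.78]
```

View pics/k2w.png

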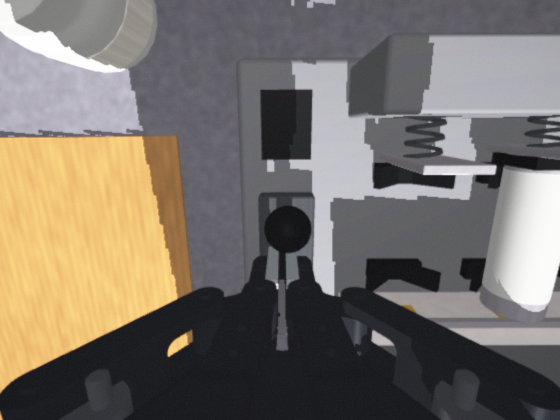

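Request:
arm_command:
  targets: "0 1 0 0 0 0 0; 0 2 0 0 0 0 0; 0 3 0 0 0 0 0; 0 4 0 0 0 0 0; 0 4 0 0 0 0 0"

```text
clock: 43.48
ee_pos: [588.0, 161.8, 74.4]
eef_rot: [0.0, 1.0, -0.01, -0.003]
force: [-15.5, -1.3, 8.8]
opening: 0.0
```

Request:
arm_command:
  targets: "0 1 0 0 0 0 0; 0 2 0 0 0 0 0; 0 2 0 0 0 0 0"

```text
clock: 43.73
ee_pos: [588.3, 161.8, 74.3]
eef_rot: [0.0, 1.0, -0.01, -0.005]
force: [-24.9, -0.8, 15.4]
opening: 0.0
```

Request:
arm_command:
  targets: "0 -6 0 0 0 0 0; 0 -14 0 0 0 0 0; 0 -24 0 5 0 0 0; 0 -34 0 30 0 0 0; 0 -40 0 65 0 0 0; 0 -45 0 100 0 0 0; 0 -60 -20 130 0 0 0; 0 -80 -50 150 0 0 0"

```text
clock: 44.4
ee_pos: [514.2, 113.0, 228.9]
eef_rot: [-0.001, 1.0, -0.009, 0.003]
force: [1.4, 0.1, 0.5]
opening: 0.2
```

Request:
arm_command:
  targets: "0 -10 -20 10 0 0 0; 0 -20 -40 20 0 0 0; 0 -20 -40 20 0 0 0; 0 -20 -40 20 0 0 0"

```text
clock: 44.73
ee_pos: [493.3, 70.9, 246.1]
eef_rot: [-0.0, 1.0, -0.011, 0.002]
force: [0.9, 0.2, 0.2]
opening: -0.1
```

```bash
python3 look.py m1
python3 - <<'E'
from h import *
ci=camera_info('wrist')
print('lever on proj',proj(ci,ch(593.3,18,np.radians(-1.25),(14,142,83.9))[0]))
crop('m1w.png','m1c.png',60,0,380,240,2.5)
for n in('scene','side'):
    print(n,proj(camera_info(n),ch(593.3,18,np.radians(-1.25),(14,142,83.9))[0]))
E
```

```text
t 44.73 p [493.3  70.9 246.1] jaw -91.3 tilt 0.21 op -0.1 F [0.9 0.2 0.2] q [ 0.04 -0.16  1.75  0.    1.55  1.63]
lever on proj [185.29578969  72.10976239]
scene [328.19602874 226.42882359]
side [223.9848572  232.78004149]
```

View pics/m1w.png

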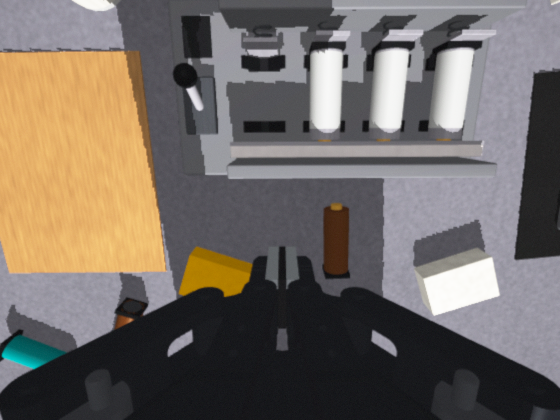

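View pics/m1s.png

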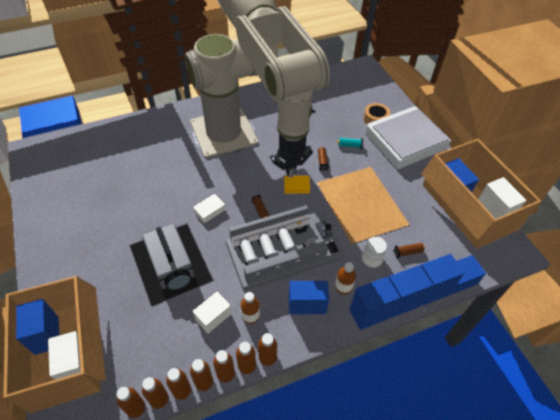

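View pics/m1b.png

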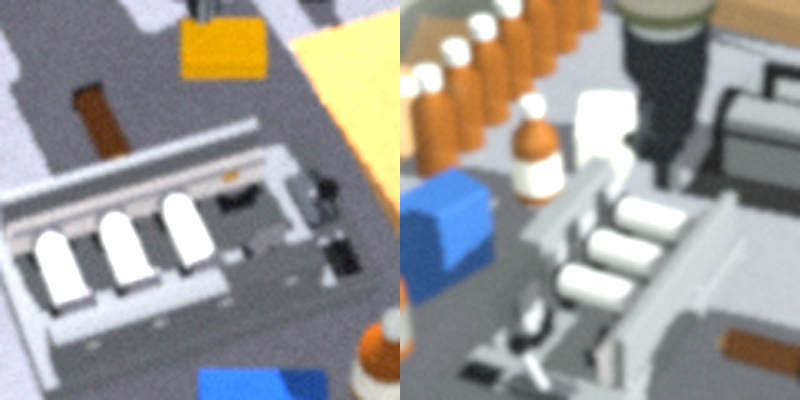

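Run:
```python
from h import *
crop('m1w.png','m1z.png',160,45,220,120,8)
ci=camera_info('wrist')
for th in (.35,.4,.45,.5): print(th,proj(ci,ch(593.3,18,np.radians(-1.25),(-10+50*np.sin(th),142,40+50*np.cos(th)))[0]),proj(ci,ch(593.3,18,np.radians(-1.25),(-10,142,40))[0]))
```

```text
0.35 [184.8887678   79.64049277] [199.61546152 103.14754263]
0.4 [184.98505804  77.05704699] [199.61546152 103.14754263]
0.45 [185.12415442  74.55630527] [199.61546152 103.14754263]
0.5 [185.30534897  72.14748112] [199.61546152 103.14754263]
```

View pics/m1z.png

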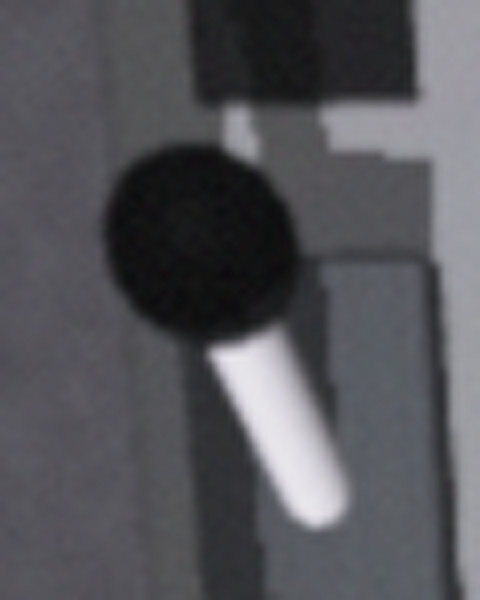

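Run:
```python
from st import *
st(); ci=camera_info('wrist'); im=snap('wrist','m2.png')[:,:,::-1].copy()
x0,y0,s=160,0,2.3
a=cv2.resize(im[y0:190,x0:500],None,fx=s,fy=s,interpolation=cv2.INTER_CUBIC)
z=56;E=box(39,45,-16,16,z-16,z+16)+[((-45,-16,z),(39,-16,z)),((-45,16,z),(39,16,z)),((-51,-7,z),(-51,7,z))]
for m in [(590.5,-103),(591.8,-39),(593.2,25)]: wire(a,ci,m+(np.radians(-1.25),),E,(0,0,255),s,x0,y0)
P=(593.3,18,np.radians(-1.25))
wire(a,ci,P,[((-10,142,40),(14,142,83.9))]+box(-92.5,92.5,-171,171,30,30)+box(40,40,56,86,32,92)+box(-63,-51,-150,105,69.5,69.5),(0,255,0),s,x0,y0)
cv2.imwrite('pics/m2o.png',a)
```

```text
t 44.88 p [492.8  72.2 244.1] jaw -91.2 tilt 0.03 op -0.1 F [-0.2  0.3 -0.6] q [ 0.04 -0.15  1.75  0.    1.55  1.63]
```

View pics/m2o.png

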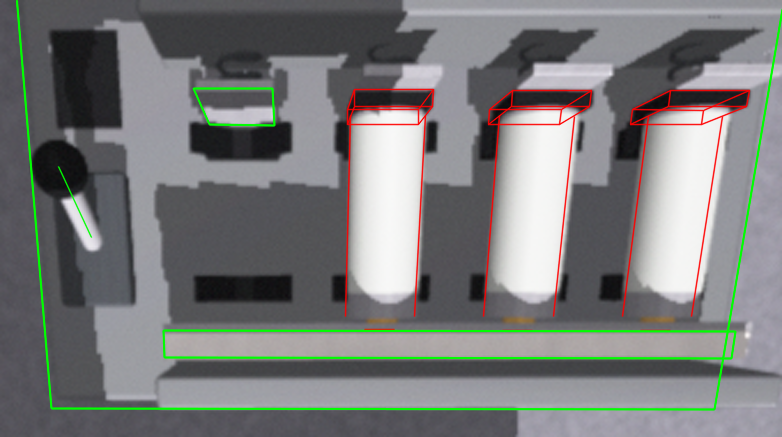

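```bash
python3 -c "
from station import *
print(read_state()['clock']); print(hand_in())"
```

```text
44.9333
the job is handed in; nothing more can be done
None
```

The job is done and handed in at 44.9 s of robot time, well under the 208 s limit; `hand_in` reported no verdict.

- **Lamp:** I lifted it off by its handle and set it on the mat until the wrist force showed contact, then released it. The overlay shows it upright and central, to within a few mm.
- **Cells:** Only three loose white cells were there, all on the cardboard. They are in bays 0, 1 and 2. For each I felt the V-blocks and then the nub against the wall. The final wrist picture matches the seated position, with the nubs under the lip and the flat ends on the spring plates.
- **Lever:** I pushed it to the spring side until it met its stop, at about 25 N. Afterwards the ball sat within about 1 to 2 mm of the computed fully-on position. A first reading, taken before the arm had settled, was about 3 pixels short. A settled picture reduced that to about 1 pixel.
- **Other goods:** The other goods and the look-alikes looked unmoved in the last pictures. The gripper was clear of everything at hand-in.

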